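Pack power modules into a carrier, lock on its tongued covers and stack the next frame

TASK

Pack every power module on the bench into the grey carrier, standing flat on its floor with the fin up. Then close the carrier with both cover boards: angle each board's tongue into the groove under the lip of the far wall and lower it flat behind the ridge of the near wall, so that the two lie locked side by side. Last, set the loose aluminium stacking frame on top with its four posts fully down in the carrier's corner sockets; leave the solder spool and the small bottle standing where they are.

Things in the scene. Friction and masses are not known exactly. Their poses are not given: they have to be found in the camera images.
- carrier: Grey open carrier, fixed to the bench, 180 (x) x 248 mm (y); origin: centre of its underside, +x its far side (away from the robot). Well: x -70 to 70, y -88 to 88 mm, floor at z = 6. Covers rest at z = 51 on ledges along the near and far walls. Side walls: top at z = 59.
- well (a point): Centre of the floor of the carrier's well (carrier 0, 0, 6 mm), axes as the carrier.
- groove (a point): Middle of the groove's lower back edge in the far wall (carrier 84, 0, 51 mm). The groove opens to -x, runs along the whole wall, is 10 mm high (z 51 to 61) and lies under a 5 mm thick lip (top z = 66) whose edge is at carrier x = 70: 14 mm deep.
- ridge (a point): Middle of the inner top edge of the near wall's ridge (carrier -82, 0, 59 mm); the ridge is 8 mm thick and stands 8 mm above the ledge. Ridge to groove back 166 mm, ridge to lip edge 152 mm: a cover (162 mm with its tongue) cannot be dropped in flat.
- bay_left (a point): Where a cover's origin lies when locked in the left (+y) half of the carrier: carrier -8, 43, 51 mm (play about 2 mm either way in x, 5 mm in y). Either cover may go in either half.
- bay_right (a point): The same for the right half: carrier -8, -43, 51 mm.
- frame_seat (a point): Where the stacking frame's origin lies when seated: carrier 0, 0, 40 mm, the level of the bottoms of the four corner sockets. Sockets at carrier x = -72 or 72, y = -110 or 110 mm: square holes of 20 mm in 28 mm blocks, mouth at z = 65 mm.
- frame: Loose aluminium frame, 158 (x) x 234 mm (y), 0.45 kg, on four posts 14 mm square at x = -72 or 72, y = -110 or 110 (lowest 5 mm narrowed to 9). Origin: centre, at the feet. Bars from z = 40 to 54, a middle bar along x at y = 0; on it a black handle 60 along y, 12 thick in x, z 54 to 82 mm. A half turn looks the same. Stands beside the carrier, left or right of it.
- cover1: Aluminium cover board, 144 (x) x 80 (y) x 8 mm, plus a tongue 18 long, 5 thick, flush with the underside, along its +x edge. Black bar handle across its middle: 50 along y, 12 thick in x, from 8 to 34 mm above the underside. Origin: centre of the 144 mm board's underside; tongue tip at x = 90, other edge at x = -72. 0.2 kg. Lies handle up at an end of the bench, tongue roughly away from the robot.
- cover2: Aluminium cover board, 144 (x) x 80 (y) x 8 mm, plus a tongue 18 long, 5 thick, flush with the underside, along its +x edge. Black bar handle across its middle: 50 along y, 12 thick in x, from 8 to 34 mm above the underside. Origin: centre of the 144 mm board's underside; tongue tip at x = 90, other edge at x = -72. 0.2 kg. Lies handle up at an end of the bench, tongue roughly away from the robot.
- module1: Power module: black block 60 x 40 x 22 mm (x, y, z), upright aluminium fin along its middle on top: 50 long (x), 12 thick (y), 18 tall; 40 mm tall in all, 0.14 kg. Origin: centre of underside, z up; a half turn looks the same. 3 to 5 lie on the bench in a row nearest the robot; None from the start means absent.
- module2: Power module: black block 60 x 40 x 22 mm (x, y, z), upright aluminium fin along its middle on top: 50 long (x), 12 thick (y), 18 tall; 40 mm tall in all, 0.14 kg. Origin: centre of underside, z up; a half turn looks the same. 3 to 5 lie on the bench in a row nearest the robot; None from the start means absent.
- module3: Power module: black block 60 x 40 x 22 mm (x, y, z), upright aluminium fin along its middle on top: 50 long (x), 12 thick (y), 18 tall; 40 mm tall in all, 0.14 kg. Origin: centre of underside, z up; a half turn looks the same. 3 to 5 lie on the bench in a row nearest the robot; None from the start means absent.
- module4: Power module: black block 60 x 40 x 22 mm (x, y, z), upright aluminium fin along its middle on top: 50 long (x), 12 thick (y), 18 tall; 40 mm tall in all, 0.14 kg. Origin: centre of underside, z up; a half turn looks the same. 3 to 5 lie on the bench in a row nearest the robot; None from the start means absent.
- module5: Power module: black block 60 x 40 x 22 mm (x, y, z), upright aluminium fin along its middle on top: 50 long (x), 12 thick (y), 18 tall; 40 mm tall in all, 0.14 kg. Origin: centre of underside, z up; a half turn looks the same. 3 to 5 lie on the bench in a row nearest the robot; None from the start means absent.
- spool: Bystander: steel-coloured solder spool standing upright on the right, 52 mm in diameter, 40 mm tall, origin under its centre; leave alone.
- flux: Bystander: small bottle, 44 mm in diameter, 90 mm tall, origin under its centre, on the left; leave alone.
Not all that is in view belongs to the job. What is shaped like the module5 but orange is not meant. Leave any green look-alike of the cover2 alone.

How it is judged:
On the way, in this order (a step that is already met when the one before it is completed fails the run):
1. every module present stands on the floor of the carrier's well (x of module1 in the frame of well between -0.07 and 0.07 m and y of module1 in the frame of well between -0.088 and 0.088 m and z of module1 in the frame of well between -0.004 and 0.006 m and angle between each of module1, module2, module3, module4, module5's own z axis and vertical below 0.12 rad and x of module2 in the frame of well between -0.07 and 0.07 m and y of module2 in the frame of well between -0.088 and 0.088 m and z of module2 in the frame of well between -0.004 and 0.006 m and x of module3 in the frame of well between -0.07 and 0.07 m and y of module3 in the frame of well between -0.088 and 0.088 m and z of module3 in the frame of well between -0.004 and 0.006 m and x of module4 in the frame of well between -0.07 and 0.07 m and y of module4 in the frame of well between -0.088 and 0.088 m and z of module4 in the frame of well between -0.004 and 0.006 m and x of module5 in the frame of well between -0.07 and 0.07 m and y of module5 in the frame of well between -0.088 and 0.088 m and z of module5 in the frame of well between -0.004 and 0.006 m), for 0.2 s.
2. both covers are locked flat in the carrier over the modules (all of step 1 and ((horizontal distance between cover1 and bay_left below 0.014 m and z of cover1 in the frame of bay_left between -0.004 and 0.004 m) or (horizontal distance between cover1 and bay_right below 0.014 m and z of cover1 in the frame of bay_right between -0.004 and 0.004 m)) and angle between each of cover1, cover2's own z axis and vertical below 0.035 rad and angle between the x axis of each of cover1, cover2 and the x axis of carrier, either way round below 0.08 rad and ((horizontal distance between cover2 and bay_left below 0.014 m and z of cover2 in the frame of bay_left between -0.004 and 0.004 m) or (horizontal distance between cover2 and bay_right below 0.014 m and z of cover2 in the frame of bay_right between -0.004 and 0.004 m))), for 0.2 s.
3. the stacking frame's four posts are down in the corner sockets (horizontal distance between frame and frame_seat below 0.007 m and z of frame in the frame of frame_seat between -0.004 and 0.005 m and angle between each of frame, cover1, cover2's own z axis and vertical below 0.035 rad and angle between the y axis of frame and the y axis of carrier, either way round below 0.08 rad and ((horizontal distance between cover1 and bay_left below 0.014 m and z of cover1 in the frame of bay_left between -0.004 and 0.004 m) or (horizontal distance between cover1 and bay_right below 0.014 m and z of cover1 in the frame of bay_right between -0.004 and 0.004 m)) and angle between the x axis of each of cover1, cover2 and the x axis of carrier, either way round below 0.08 rad and ((horizontal distance between cover2 and bay_left below 0.014 m and z of cover2 in the frame of bay_left between -0.004 and 0.004 m) or (horizontal distance between cover2 and bay_right below 0.014 m and z of cover2 in the frame of bay_right between -0.004 and 0.004 m))), for 0.2 s.
At the end, for the whole second after the job is handed in: Every module present upright (0.12 rad) on the well floor (6 mm); both covers flat (0.035 rad), at ledge height (4 mm), within 14 mm of a bay point, square (0.08 rad); frame within 7 mm sideways, 5 mm in height of frame_seat, level (0.035 rad), square (0.08 rad); all at rest (all of step 1 and all of step 3 and linear speed of each of module1, module2, module3, module4, module5, cover1, cover2, frame below 0.02 m/s); the robot touches nothing.
It fails at once if the spool or the bottle is knocked over or pushed more than 4 cm (distance of any of spool, flux from where it was at the start of the episode above 0.04 m or angle between any of spool, flux's own z axis and vertical above 0.6 rad).
Of module1, module2, module3, module4, module5 only 3 to 5 are there at a start; the rules pass over those that are not, and their reading is None.
At some moment in a run one of module1, module2, module3, module4, module5, cover1, cover2 may be knocked a few centimetres aside while the robot is not near it.
Once in a run the grip may slacken for a moment while it holds something.
It also fails if it takes over 210 s, if anything falls off the work surface, if the arm or the gripper's body presses on something with over 40 N, if the wrist force passes 120 N, or if a joint passes its speed limit or range.

ROBOT

A 6-joint arm with a two-finger parallel gripper is mounted at the origin on the work surface. World frame = base frame: x ahead of the robot, y to its left, z up, the work surface at z = 0. Lengths are in m, angles in rad, forces in N, time in s.
With the tool pointing down it reaches from about 0.225 to 0.875 m from the base axis. Payload 3.4 kg.
Tool frame: the origin (TCP) lies midway between the tips of the shut fingers; the grasp point (between the pads) lies 19 mm behind it (manip.grip_point_offset is the distance from the TCP to the grasp point, in m); z points along the fingers, y is the line along which they close (so a half turn about z gives the same grasp; the last joint's range is limited). The gripper opens to 85 mm and grips with 20 to 120 N. Pads are 22 mm wide; open, the fingers measure 114 mm over their backs; the gripper's body (76 mm by 85 mm) begins 54 mm behind the grasp point. The pads swing forward as they close: fully open they stand 13 mm farther back than shut.
Start: joints at [-1.236, 0.276, 1.505, -0, 1.361, -0.121], TCP at [0.253, -0.516, 0.231] pointing down, gripper open.
Joint ranges: [-2.89, 2.89], [-0.75, 2.08], [0.22, 2.7], [-1.18, 4.32], [0.11, 2.71], [-2.7, 2.7]. Speed limits (rad/s): [2.57, 2.57, 3.14, 3.14, 3.14, 3.14].

INTERFACE

Orientations are given as a unit quaternion [w, x, y, z].
In Python, from rig import manip gives the robot as it stands.
- The arm moves only by the shell command python3 -m handwheel 'ROWS' [FORCE]. ROWS is JSON, a list of rows, each an object with "translation": the shift along the tool's x, y, z in m, a list of three; "angular": the turn, a rotation vector about the tool's x, y, z in degrees, a list of three; "hand": the closure, from 0 (fully open) to 1 (shut). A call has 1 to 10 rows; each row shifts and turns the commanded pose from where the row before left it, along the tool's axes as they then stand; what a row does not reach is not made up. A row lasts 1/12 s, in which the tool goes at most 41.7 mm and 7.16 degrees, less where a joint would pass 70% of its speed; a pose out of reach is approached as far as the arm can. A call with a gripper value outside its range is refused whole. The fingers move at their own pace and stop on an object; FORCE is the grip in N (left out, the last holds). Time passes only in rows, so rows that do not move let the fingers close. It gives the time, the measured TCP pose, the force, the opening and the grip force at its end, in the units of the state.
- manip.get_state(): the state, without advancing time (a new reading comes with each control period).
- manip.get_image(name): name is "side" or "top"; returns the picture (400x640x3 uint8, red, green, blue); there is no depth.
- manip.camera_info(name): a dict with "camera_matrix" (3x3 intrinsics, pixels), "k1" (the pictures are not rectified: a ray, as slopes to the right and down, at radius r is drawn at 1 + k1 r^2 times it, then the intrinsics apply), "eye" and "orientation" of the camera in the world. Camera axes: x right, y down, z forward; pixel columns grow to the right and rows downward; lengths in m; the calibration is good to about 2 mm. A picture is of the moment at which its call begins. camera_info takes no time and is no camera call.
- manip.sign_off(): hands the job in; it is judged then, once.
The state is a dict: "clock": time; "qpos": joint angles; "qd": joint speeds; "effort": joint torques, N m; "position": TCP position; "ee_rot": TCP orientation; "contact_force": force on the tool from outside, world axes, zero at the start; "moment": the same for the moment, N m; "width": finger opening in m; "gripper_force": force on a finger pad.
Only numpy, scipy, OpenCV 4.12 (cv2) and the standard library are available. Lean on these libraries where they do the work, as an engineer would, in place of code of your own. Each camera call takes 0.05 s, during which the arm holds its last target. There are 200 camera calls.

## Working session

There is one attempt and no reset: what is moved stays moved. The work goes in short steps, Python scripts to look and compute and a shell command to move; the robot and the scene stay as the last step left them, time stands still between calls to the robot, and variables do not carry over. Pictures are saved under pics/ and viewed, at most 14 in all, crops included, and the job is handed in when it is done.

```bash
ls; mkdir -p pics; python3 - <<'E'
from rig import manip
import cv2
for n in ("top","side"):
    im=manip.get_image(n); cv2.imwrite(f"pics/{n}0.png",im[:,:,::-1]); print(n,manip.camera_info(n))
print(manip.get_state())
E
```

```text
pics
top {'camera_matrix': array([[447.10643769,   0.        , 319.11257954],
       [  0.        , 447.10643769, 201.23327785],
       [  0.        ,   0.        ,   1.        ]]), 'k1': -0.033176565053265335, 'eye': array([ 0.33414464, -0.0042845 ,  1.33080758]), 'orientation': array([ 0.03966137, -0.7039986 ,  0.70830172, -0.03349073])}
side {'camera_matrix': array([[504.77557543,   0.        , 317.80426529],
       [  0.        , 504.77557543, 197.01794924],
       [  0.        ,   0.        ,   1.        ]]), 'k1': 0.024090682791104972, 'eye': array([-0.24952182,  0.74453926,  1.01777804]), 'orientation': array([ 0.14801607, -0.36124804,  0.84252904, -0.37112789])}
{'clock': 0.1, 'qpos': array([-1.23596586e+00,  2.76551819e-01,  1.50601658e+00, -2.31824023e-05,
        1.36074649e+00, -1.21014501e-01]), 'qd': array([ 1.49432802e-04,  6.44548050e-04, -3.13966106e-03, -2.68830223e-05,
       -1.87322924e-03, -5.57726248e-04]), 'effort': array([ 3.88535761e-05, -4.17700732e+01, -2.46404654e+01, -3.71624283e-04,
        5.80159191e-03, -1.40493714e-05]), 'position': array([ 0.25294473, -0.51582867,  0.23051079]), 'ee_rot': array([-8.54992838e-04,  9.74137011e-01,  2.25956505e-01, -1.03154822e-04]), 'contact_force': array([-0.26914574,  0.36834642,  0.01576355]), 'moment': array([-0.00817427,  0.001483  ,  0.01734564]), 'gripper_force': 0.0, 'width': 0.08526604461257863}
```

View pics/top0.png

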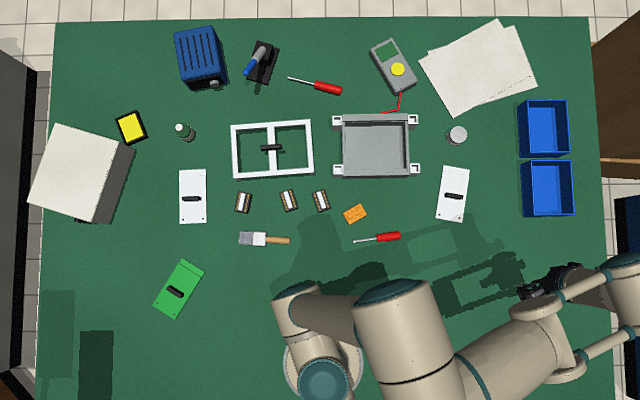

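View pics/side0.png

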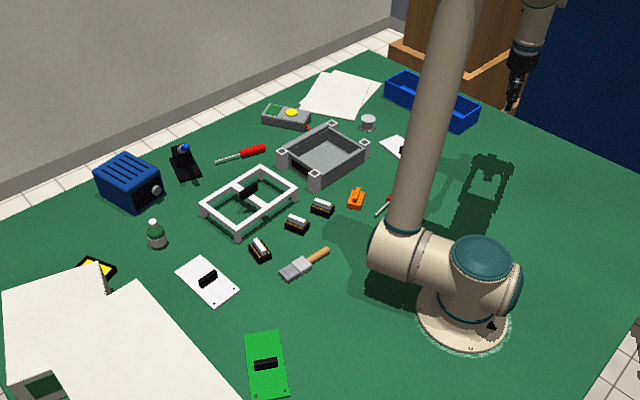

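The top view shows three modules at about (243,202), (289,200) and (320,200). The orange decoy is at (355,213), the carrier at (375,146) and the frame at (272,148). The two white covers are at (193,197) and (453,195), and the green decoy at (180,290). I'll enlarge and measure next.

```bash
cat > h.py <<'E'
from rig import manip
import numpy as np, cv2
from scipy.spatial.transform import Rotation as R
def cam(n):
    c=manip.camera_info(n); q=c["orientation"]; return c["camera_matrix"],c["k1"],c["eye"],R.from_quat(np.r_[q[1:],q[0]]).as_matrix()
def unproj(n,uv,z):
    K,k,e,M=cam(n); d=np.array([k,0,0,0.]); uv=np.float64(uv).reshape(-1,1,2)
    r=cv2.undistortPoints(uv,K,d).reshape(-1,2); w=np.c_[r,np.ones(len(r))]@M.T
    return e+w*((z-e[2])/w[:,2])[:,None]
def proj(n,P):
    K,k,e,M=cam(n); p=(np.float64(P).reshape(-1,3)-e)@M; r=p[:,:2]/p[:,2:]
    r=r*(1+k*(r**2).sum(1))[:,None]; return r@K[:2,:2].T+K[:2,2]
def crop(im,x,y,w,h,s,name,g=10):
    c=cv2.resize(im[y:y+h,x:x+w],None,fx=s,fy=s,interpolation=cv2.INTER_CUBIC)[:,:,::-1].copy()
    cv2.imwrite(f"pics/{name}.png",c)
def rects(n,im,mask,z,amin=15):
    """fit rectangles of mask blobs on plane z: centre, size, angle of long side"""
    k,l,st,_=cv2.connectedComponentsWithStats(mask.astype(np.uint8),connectivity=4)
    for i in range(1,k):
        if st[i,4]<amin: continue
        v,u=np.nonzero(l==i); w=unproj(n,np.c_[u,v],z)[:,:2]
        (c,s,a)=cv2.minAreaRect(np.float32(w*1000)); 
        m=w.mean(0); C=np.cov(w.T); ev,E=np.linalg.eigh(C); ang=np.degrees(np.arctan2(E[1,1],E[0,1]))
        print("px",(u.mean().round(1),v.mean().round(1)),"n",st[i,4],"rect",np.round(c,1),np.round(s,0),"mean",np.round(m*1000,1),"long",round(ang%180,1),"sd-size",np.round(np.sqrt(ev[::-1]*12)*1000,0))
def tool():
    s=manip.get_state(); q=s["ee_rot"]; M=R.from_quat(np.r_[q[1:],q[0]]); return s,M
E
python3 - <<'E'
from h import *
im=cv2.imread("pics/top0.png")[:,:,::-1].copy()
hsv=cv2.cvtColor(im,cv2.COLOR_RGB2HSV)
S=np.zeros((400,640),bool);S[110:240,165:480]=1
white=(hsv[...,1]<45)&(hsv[...,2]>190)&S
print("fins/white z=.04"); rects("top",im,white&(np.arange(640)[None]>220)&(np.arange(640)[None]<335)&(np.arange(400)[:,None]>183),.04)
print("covers z=.008"); rects("top",im,white,.008,200)
dark=(hsv[...,2]<60)&S
print("dark z=.034");rects("top",im,dark,.034,20)
crop(im,215,105,215,120,3.7,"c1")
E
```

```text
fins/white z=.04
px (np.float64(287.5), np.float64(199.3)) n 72 rect [474.5  98.2] [49. 12.] mean [474.6  98.3] long 17.5 sd-size [49. 12.]
px (np.float64(320.9), np.float64(199.5)) n 69 rect [473.2   1.6] [49. 11.] mean [473.2   1.5] long 19.2 sd-size [49. 12.]
px (np.float64(241.1), np.float64(201.3)) n 69 rect [469.5 233.6] [12. 50.] mean [469.5 233.6] long 168.7 sd-size [50. 12.]
px (np.float64(258.6), np.float64(235.7)) n 91 rect [370.  180.6] [35. 20.] mean [369.3 181.6] long 88.1 sd-size [35. 22.]
covers z=.008
px (np.float64(271.5), np.float64(148.6)) n 1434 rect [633.8 149.8] [164. 242.] mean [632.5 149.6] long 94.0 sd-size [278. 211.]
px (np.float64(452.3), np.float64(193.2)) n 1320 rect [ 492.5 -390.4] [ 80. 161.] mean [ 493.2 -390.2] long 169.2 sd-size [167.  81.]
px (np.float64(192.3), np.float64(195.4)) n 1305 rect [490.3 387.2] [162.  79.] mean [491.8 386.6] long 2.1 sd-size [167.  82.]
dark z=.034
px (np.float64(381.7), np.float64(129.7)) n 296 rect [ 639.1 -157.5] [181. 137.] mean [ 681.2 -180. ] long 64.9 sd-size [224.  98.]
px (np.float64(279.6), np.float64(140.2))
[... 392 characters left out ...]
43.4 138.7] [  6. 206.] mean [543.8 136.8] long 93.9 sd-size [210.   5.]
px (np.float64(206.0), np.float64(186.5)) n 26 rect [514.7 338.9] [74.  0.] mean [514.6 338.9] long 1.2 sd-size [79.  0.]
px (np.float64(373.8), np.float64(176.4)) n 125 rect [ 540.6 -159.1] [  6. 191.] mean [ 540.9 -153.9] long 90.4 sd-size [189.   6.]
px (np.float64(453.6), np.float64(195.5)) n 70 rect [ 482.9 -386.1] [51. 13.] mean [ 483.  -386.2] long 80.9 sd-size [51. 13.]
px (np.float64(248.8), np.float64(204.1)) n 33 rect [462.8 211.6] [ 7. 58.] mean [461.9 211.9] long 167.0 sd-size [63.  6.]
px (np.float64(191.0), np.float64(198.2)) n 62 rect [480.9 382.5] [53. 12.] mean [480.2 382.5] long 91.7 sd-size [58. 13.]
```

View pics/c1.png

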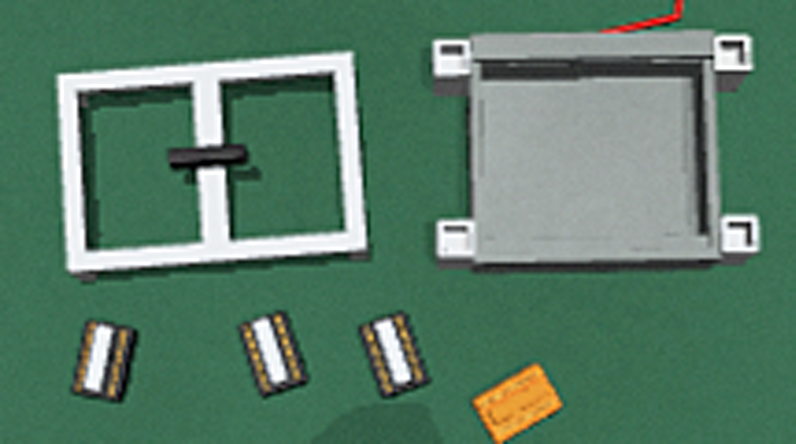

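The crop shows the socket blocks centred at crop px (452,57), (733,53), (455,238) and (740,233). The frame's outer corners are at about (57,73), (352,52), (368,249) and (70,270). The modules are the three with fins.

```bash
python3 - <<'E'
from h import *
f=lambda c:(np.array(c)+.5)/3.7-.5+[215,105]
b=unproj("top",f([(452,57),(733,53),(455,238),(740,233)]),.065)[:,:2]*1000
print(b.round(1),"centre",b.mean(0).round(1)); 
print("dx",b[0]-b[2],b[1]-b[3],"dy",b[0]-b[1],b[2]-b[3])
fr=unproj("top",f([(57,73),(352,52),(368,249),(70,270)]),.054)[:,:2]*1000
print(fr.round(1),fr.mean(0).round(1),"dy",fr[0]-fr[1],fr[3]-fr[2],"dx",fr[0]-fr[3],fr[1]-fr[2])
im=cv2.imread("pics/top0.png")[:,:,::-1].copy()
hsv=cv2.cvtColor(im,cv2.COLOR_RGB2HSV)
S=np.zeros((400,640),bool);S[110:185,225:320]=1
w=(hsv[...,1]<45)&(hsv[...,2]>150)&S
rects("top",im,w,.054,200)
S[:]=0;S[110:180,325:430]=1
rects("top",im,(hsv[...,1]<45)&(hsv[...,2]>205)&S,.065,5)
E
```

```text
[[ 702.3  -46.3]
 [ 704.1 -266.8]
 [ 558.4  -47.2]
 [ 560.8 -268.1]] centre [ 631.4 -157.1]
dx [143.97566528   0.87896501] [143.25317055   1.27203183] dy [ -1.74531239 220.57333079] [ -2.46780712 220.96639761]
[[695.4 266.7]
 [710.2  32.5]
 [552.1  20.5]
 [537.2 253.9]] [623.7 143.4] dy [-14.85133806 234.19900795] [-14.86593606 233.35622286] dx [158.17827913  12.82889178] [158.16368114  11.98610669]
px (np.float64(271.6), np.float64(148.8)) n 1584 rect [623.3 144.4] [159. 236.] mean [621.6 144. ] long 94.9 sd-size [269. 203.]
px (np.float64(411.9), np.float64(119.4)) n 56 rect [ 704.  -266.2] [27. 24.] mean [ 702.8 -264.3] long 129.5 sd-size [32. 28.]
px (np.float64(336.5), np.float64(120.5)) n 59 rect [702.5 -45.4] [26. 24.] mean [701.1 -45.4] long 41.9 sd-size [30. 27.]
px (np.float64(414.2), np.float64(167.8)) n 72 rect [ 561.2 -267.8] [26. 27.] mean [ 560.4 -266.9] long 144.3 sd-size [31. 29.]
px (np.float64(337.7), np.float64(169.4)) n 66 rect [558.3 -46.9] [26. 23.] mean [557.1 -47.4] long 56.8 sd-size [28. 26.]
```

```bash
cat >> h.py <<'E'
def plan(x,y,z,yaw,tilt=0,ax="y",cur=None):
    """mm, deg: turn first (tool rotvec), then shift in the turned frame. cur: (M,p) to chain"""
    if cur is None: s,M=tool(); p=s["position"]*1000
    else: M,p=cur
    T=R.from_euler("z",yaw,degrees=True)*R.from_euler("x",180,degrees=True)
    T=R.from_euler(ax,tilt,degrees=True)*T   # world-axis tilt
    rv=np.degrees((M.inv()*T).as_rotvec()); d=T.inv().apply(np.array([x,y,z])-p)
    print("turn",rv.round(2),"n",np.ceil(np.linalg.norm(rv)/7).astype(int),"shift",d.round(1),"n",np.ceil(np.linalg.norm(d)/40).astype(int))
    return T,np.array([x,y,z],float)
E
python3 - <<'E'
from h import *
c=plan(473.2,1.5,140,19.2); c=plan(473.2,1.5,25,19.2,cur=c); c=plan(473.2,1.5,120,0.5,cur=c)
c=plan(631.4,-204.6,120,0.5,cur=c)
E
```

```text
turn [-0.1  -0.    6.92] n 1 shift [ 378.1 -416.1   90.5] n 15
turn [0. 0. 0.] n 0 shift [  0.  -0. 115.] n 3
turn [ 0.  -0.  18.7] n 3 shift [  0.   0. -95.] n 3
turn [0. 0. 0.] n 0 shift [156.4 207.5   0. ] n 7
```

```bash
python3 -m handwheel '[{"translation":[0,0,0],"angular":[0,0,6.9],"hand":0},{"translation":[0.025,-0.0277,0.006],"angular":[0,0,0],"hand":0},{"translation":[0.025,-0.0277,0.006],"angular":[0,0,0],"hand":0},{"translation":[0.025,-0.0277,0.006],"angular":[0,0,0],"hand":0},{"translation":[0.025,-0.0277,0.006],"angular":[0,0,0],"hand":0},{"translation":[0.025,-0.0277,0.006],"angular":[0,0,0],"hand":0},{"translation":[0.025,-0.0277,0.006],"angular":[0,0,0],"hand":0},{"translation":[0.025,-0.0277,0.006],"angular":[0,0,0],"hand":0},{"translation":[0.025,-0.0277,0.006],"angular":[0,0,0],"hand":0}]' 80
python3 -m handwheel '[{"translation":[0.025,-0.0277,0.006],"angular":[0,0,0],"hand":0},{"translation":[0.025,-0.0277,0.006],"angular":[0,0,0],"hand":0},{"translation":[0.025,-0.0277,0.006],"angular":[0,0,0],"hand":0},{"translation":[0.025,-0.0277,0.006],"angular":[0,0,0],"hand":0},{"translation":[0.025,-0.0277,0.006],"angular":[0,0,0],"hand":0},{"translation":[0.025,-0.0277,0.006],"angular":[0,0,0],"hand":0},{"translation":[0.025,-0.0277,0.006],"angular":[0,0,0],"hand":0},{"translation":[0,0,0],"angular":[0,0,0],"hand":0},{"translation":[0,0,0],"angular":[0,0,0],"hand":0}]'
python3 - <<'E'
from h import *
c=plan(473.2,1.5,25,19.2)
im=manip.get_image("side");cv2.imwrite("pics/side1.png",im[:,:,::-1])
im=manip.get_image("top");cv2.imwrite("pics/top1.png",im[:,:,::-1])
E
```

```text
clock: 0.85
position: [0.3691, -0.2394, 0.1828]
ee_rot: [-0.0, 0.986, 0.167, -0.0]
contact_force: [0.7, 0.5, -0.3]
width: 0.0849
gripper_force: 0.0
clock: 1.6
position: [0.4703, 0.0012, 0.1406]
ee_rot: [-0.0, 0.986, 0.169, -0.001]
contact_force: [-0.3, 1.1, -0.1]
width: 0.085
gripper_force: 0.0
turn [-0.03  0.09  0.27] n 1 shift [  2.8   0.7 115.6] n 3
```

View pics/side1.png

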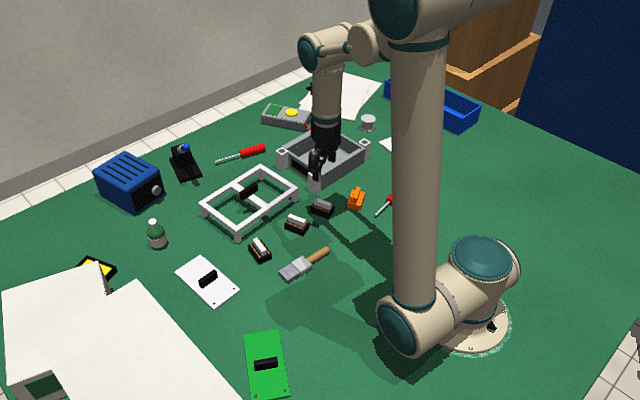

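The side view shows the gripper above the module at (321,207), with the bench otherwise unchanged. There are still only three modules.

```bash
python3 -m handwheel '[{"translation":[0.003,0.001,0.038],"angular":[0,0,0.2],"hand":0.3},{"translation":[0,0,0.038],"angular":[0,0,0],"hand":0.3},{"translation":[0,0,0.030],"angular":[0,0,0],"hand":0.4},{"translation":[0,0,0.0095],"angular":[0,0,0],"hand":0.5},{"translation":[0,0,0],"angular":[0,0,0],"hand":1},{"translation":[0,0,0],"angular":[0,0,0],"hand":1},{"translation":[0,0,0],"angular":[0,0,0],"hand":1},{"translation":[0,0,0],"angular":[0,0,0],"hand":1},{"translation":[0,0,0],"angular":[0,0,0],"hand":1}]' 80
python3 -m handwheel '[{"translation":[0,0,-0.02],"angular":[0,0,0],"hand":1},{"translation":[0,0,-0.04],"angular":[0,0,0],"hand":1},{"translation":[0,0,-0.04],"angular":[0,0,0],"hand":1},{"translation":[0,0,0],"angular":[0,0,6.5],"hand":1},{"translation":[0,0,0],"angular":[0,0,6.2],"hand":1},{"translation":[0,0,0],"angular":[0,0,6],"hand":1}]'
python3 - <<'E'
from h import *
c=plan(631.4,-204.6,125,0.5); plan(631.4,-204.6,32,0.5,cur=c)
E
```

```text
clock: 2.45
position: [0.4745, -0.001, 0.0269]
ee_rot: [0.0, 0.986, 0.165, 0.001]
contact_force: [-0.6, -0.3, -1.4]
width: 0.0098
gripper_force: 80.4
clock: 2.95
position: [0.4744, -0.0006, 0.1277]
ee_rot: [0.0, 1.0, 0.0, 0.002]
contact_force: [0.4, 0.1, -1.8]
width: 0.0096
gripper_force: 80.6
turn [ 0.04 -0.23 -0.47] n 1 shift [155.3 205.4   2.7] n 7
turn [0. 0. 0.] n 0 shift [ 0. -0. 93.] n 3
```

```bash
python3 -m handwheel '[{"translation":[0.0222,0.0293,0],"angular":[0,0,-0.5],"hand":1},{"translation":[0.0222,0.0293,0],"angular":[0,0,0],"hand":1},{"translation":[0.0222,0.0293,0],"angular":[0,0,0],"hand":1},{"translation":[0.0222,0.0293,0],"angular":[0,0,0],"hand":1},{"translation":[0.0222,0.0293,0],"angular":[0,0,0],"hand":1},{"translation":[0.0222,0.0293,0],"angular":[0,0,0],"hand":1},{"translation":[0.0222,0.0293,0],"angular":[0,0,0],"hand":1},{"translation":[0,0,0],"angular":[0,0,0],"hand":1}]'
python3 -m handwheel '[{"translation":[0,0,0.035],"angular":[0,0,0],"hand":1},{"translation":[0,0,0.035],"angular":[0,0,0],"hand":1},{"translation":[0,0,0.018],"angular":[0,0,0],"hand":1},{"translation":[0,0,0.005],"angular":[0,0,0],"hand":1},{"translation":[0,0,0],"angular":[0,0,0],"hand":1},{"translation":[0,0,0],"angular":[0,0,0],"hand":1}]'
python3 - <<'E'
from h import *
c=plan(631.4,-204.6,33.5,0.5)
E
```

```text
clock: 3.62
position: [0.6368, -0.2105, 0.1262]
ee_rot: [0.003, 1.0, 0.006, 0.004]
contact_force: [0.3, -0.4, -0.1]
width: 0.0097
gripper_force: 80.6
clock: 4.12
position: [0.6319, -0.2035, 0.0335]
ee_rot: [0.0, 1.0, 0.007, 0.0]
contact_force: [-0.2, -0.2, -1.1]
width: 0.0097
gripper_force: 83.6
turn [ 0.03 -0.06  0.32] n 1 shift [-0.5  1.1 -0. ] n 1
```

```bash
python3 -m handwheel '[{"translation":[0,0,0],"angular":[0,0,0],"hand":0.65},{"translation":[0,0,0],"angular":[0,0,0],"hand":0.65},{"translation":[0,0,0],"angular":[0,0,0],"hand":0.65},{"translation":[0,0,-0.015],"angular":[0,0,0],"hand":0.65},{"translation":[0,0,-0.035],"angular":[0,0,0],"hand":0.6},{"translation":[0,0,-0.035],"angular":[0,0,0],"hand":0.4},{"translation":[0,0,-0.02],"angular":[0,0,0],"hand":0.3},{"translation":[0,0,0],"angular":[0,0,0],"hand":0.3}]'
python3 - <<'E'
from h import *
c=plan(474.5,98.2,130,17.5)
im=manip.get_image("side");cv2.imwrite("pics/side2.png",im[:,:,::-1])
E
```

```text
clock: 4.78
position: [0.6352, -0.205, 0.1444]
ee_rot: [0.003, 1.0, 0.007, 0.006]
contact_force: [0.3, -0.1, 0.5]
width: 0.06
gripper_force: 0.0
turn [  0.38  -0.58 -16.68] n 3 shift [ -62.  -337.5   14.4] n 9
```

```bash
python3 -m handwheel '[{"translation":[0,0,0],"angular":[0.1,-0.2,-5.56],"hand":0.3},{"translation":[0,0,0],"angular":[0.1,-0.2,-5.56],"hand":0.3},{"translation":[0,0,0],"angular":[0.1,-0.2,-5.56],"hand":0.3},{"translation":[-0.0069,-0.0375,0],"angular":[0,0,0],"hand":0.3},{"translation":[-0.0069,-0.0375,0],"angular":[0,0,0],"hand":0.3},{"translation":[-0.0069,-0.0375,0],"angular":[0,0,0],"hand":0.3},{"translation":[-0.0069,-0.0375,0],"angular":[0,0,0],"hand":0.3},{"translation":[-0.0069,-0.0375,0],"angular":[0,0,0],"hand":0.3}]'
python3 -m handwheel '[{"translation":[-0.0069,-0.0375,0],"angular":[0,0,0],"hand":0.3},{"translation":[-0.0069,-0.0375,0],"angular":[0,0,0],"hand":0.3},{"translation":[-0.0069,-0.0375,0],"angular":[0,0,0],"hand":0.3},{"translation":[-0.0069,-0.0375,0],"angular":[0,0,0],"hand":0.3},{"translation":[0,0,0.030],"angular":[0,0,0],"hand":0.3},{"translation":[0,0,0],"angular":[0,0,0],"hand":0.3},{"translation":[0,0,0],"angular":[0,0,0],"hand":0.3}]'
python3 - <<'E'
from h import *
c=plan(474.5,98.2,26.5,17.5)
im=manip.get_image("side");cv2.imwrite("pics/side3.png",im[:,:,::-1]); crop(im,190,110,210,160,3.7,"c3")
E
```

```text
clock: 5.5
position: [0.5403, -0.0337, 0.1379]
ee_rot: [-0.003, 0.988, 0.152, -0.006]
contact_force: [0.8, -0.1, 0.5]
width: 0.0595
gripper_force: 0.0
clock: 6.08
position: [0.4688, 0.0998, 0.1091]
ee_rot: [-0.003, 0.988, 0.153, -0.008]
contact_force: [0.4, -0.3, 0.3]
width: 0.0601
gripper_force: 0.0
turn [-0.42  0.82  0.07] n 1 shift [ 5.   3.2 82.6] n 3
```

View pics/c3.png

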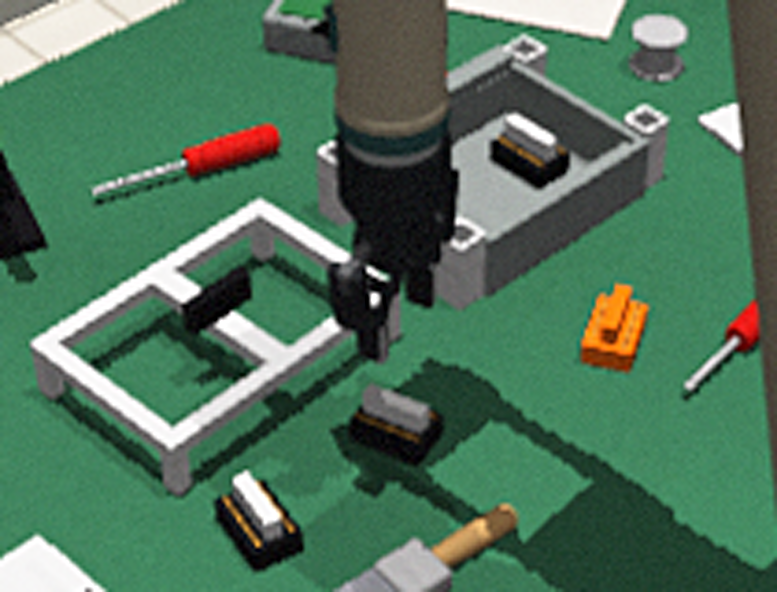

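The crop shows module 1 upright in the well at crop (530,150). The gripper is over the second module at (397,423), and the third is at (257,520).

```bash
python3 -m handwheel '[{"translation":[0.005,0.003,0.035],"angular":[-0.4,0.8,0],"hand":0.3},{"translation":[0,0,0.035],"angular":[0,0,0],"hand":0.4},{"translation":[0,0,0.0125],"angular":[0,0,0],"hand":0.5},{"translation":[0,0,0],"angular":[0,0,0],"hand":1},{"translation":[0,0,0],"angular":[0,0,0],"hand":1},{"translation":[0,0,0],"angular":[0,0,0],"hand":1},{"translation":[0,0,0],"angular":[0,0,0],"hand":1},{"translation":[0,0,0],"angular":[0,0,0],"hand":1}]' 80
python3 -m handwheel '[{"translation":[0,0,-0.02],"angular":[0,0,0],"hand":1},{"translation":[0,0,-0.04],"angular":[0,0,0],"hand":1},{"translation":[0,0,-0.04],"angular":[0,0,0],"hand":1},{"translation":[0,0,0],"angular":[0,0,5.7],"hand":1},{"translation":[0,0,0],"angular":[0,0,5.7],"hand":1},{"translation":[0,0,0],"angular":[0,0,5.7],"hand":1},{"translation":[0,0,0],"angular":[0,0,0],"hand":1}]'
python3 - <<'E'
from h import *
c=plan(631.4,-156.6,125,0.5); plan(631.4,-156.6,33,0.5,cur=c)
E
```

```text
clock: 6.8
position: [0.4773, 0.0983, 0.0293]
ee_rot: [0.0, 0.988, 0.152, 0.004]
contact_force: [0.1, 0.1, -0.5]
width: 0.0096
gripper_force: 80.7
clock: 7.38
position: [0.4759, 0.0985, 0.1293]
ee_rot: [-0.001, 1.0, 0.003, 0.003]
contact_force: [-0.7, -0.4, -0.6]
width: 0.0094
gripper_force: 80.8
turn [-0.06 -0.37 -0.19] n 1 shift [153.2 256.4   4.3] n 8
turn [0. 0. 0.] n 0 shift [ 0. -0. 92.] n 3
```

```bash
python3 -m handwheel '[{"translation":[0.017,0.0285,0],"angular":[0,-0.3,-0.2],"hand":1},{"translation":[0.017,0.0285,0],"angular":[0,0,0],"hand":1},{"translation":[0.017,0.0285,0],"angular":[0,0,0],"hand":1},{"translation":[0.017,0.0285,0],"angular":[0,0,0],"hand":1},{"translation":[0.017,0.0285,0],"angular":[0,0,0],"hand":1},{"translation":[0.017,0.0285,0],"angular":[0,0,0],"hand":1},{"translation":[0.017,0.0285,0],"angular":[0,0,0],"hand":1},{"translation":[0.017,0.0285,0],"angular":[0,0,0],"hand":1},{"translation":[0.017,0.0285,0],"angular":[0,0,0],"hand":1},{"translation":[0,0,0],"angular":[0,0,0],"hand":1}]'
python3 -m handwheel '[{"translation":[0,0,0.035],"angular":[0,0,0],"hand":1},{"translation":[0,0,0.035],"angular":[0,0,0],"hand":1},{"translation":[0,0,0.018],"angular":[0,0,0],"hand":1},{"translation":[0,0,0],"angular":[0,0,0],"hand":1},{"translation":[0,0,0],"angular":[0,0,0],"hand":1}]'
python3 - <<'E'
from h import *
c=plan(631.4,-156.6,35,0.5)
E
```

```text
clock: 8.22
position: [0.6353, -0.163, 0.1278]
ee_rot: [0.002, 1.0, 0.005, 0.002]
contact_force: [0.5, -0.9, -0.3]
width: 0.0093
gripper_force: 80.8
clock: 8.63
position: [0.6308, -0.1562, 0.0393]
ee_rot: [-0.001, 1.0, 0.006, -0.001]
contact_force: [0.7, 0.0, -0.7]
width: 0.0092
gripper_force: 84.6
turn [-0.08  0.14  0.19] n 1 shift [0.6 0.4 4.3] n 1
```

```bash
python3 -m handwheel '[{"translation":[0,0,0.0037],"angular":[0,0,0],"hand":1},{"translation":[0,0,0],"angular":[0,0,0],"hand":1},{"translation":[0,0,0],"angular":[0,0,0],"hand":0.65},{"translation":[0,0,0],"angular":[0,0,0],"hand":0.65},{"translation":[0,0,0],"angular":[0,0,0],"hand":0.65},{"translation":[0,0,-0.015],"angular":[0,0,0],"hand":0.65},{"translation":[0,0,-0.035],"angular":[0,0,0],"hand":0.6},{"translation":[0,0,-0.035],"angular":[0,0,0],"hand":0.4},{"translation":[0,0,-0.01],"angular":[0,0,0],"hand":0.3},{"translation":[0,0,0],"angular":[0,0,0],"hand":0.3}]'
python3 - <<'E'
from h import *
im=manip.get_image("top");cv2.imwrite("pics/top2.png",im[:,:,::-1])
hsv=cv2.cvtColor(im,cv2.COLOR_RGB2HSV)
S=np.zeros((400,640),bool);S[183:222,225:335]=1
rects("top",im,(hsv[...,1]<45)&(hsv[...,2]>150)&S,.04)
c=plan(469.5,233.6,140,-11.3)
E
```

```text
clock: 9.47
position: [0.634, -0.1575, 0.1359]
ee_rot: [0.001, 1.0, 0.005, 0.004]
contact_force: [0.8, -0.5, 0.2]
width: 0.0596
gripper_force: 0.0
px (np.float64(241.1), np.float64(201.2)) n 78 rect [469.5 233.8] [13. 50.] mean [470.  233.8] long 169.9 sd-size [50. 13.]
turn [ 0.02 -0.18 11.9 ] n 2 shift [-236.2 -351.    -6.9] n 11
```

```bash
python3 -m handwheel '[{"translation":[0,0,0],"angular":[0,-0.1,5.8],"hand":0.3},{"translation":[0,0,0],"angular":[0,-0.1,5.8],"hand":0.3},{"translation":[-0.0197,-0.0292,0],"angular":[0,0,0],"hand":0.3},{"translation":[-0.0197,-0.0292,0],"angular":[0,0,0],"hand":0.3},{"translation":[-0.0197,-0.0292,0],"angular":[0,0,0],"hand":0.3},{"translation":[-0.0197,-0.0292,0],"angular":[0,0,0],"hand":0.3},{"translation":[-0.0197,-0.0292,0],"angular":[0,0,0],"hand":0.3},{"translation":[-0.0197,-0.0292,0],"angular":[0,0,0],"hand":0.3}]'
python3 -m handwheel '[{"translation":[-0.0197,-0.0292,0],"angular":[0,0,0],"hand":0.3},{"translation":[-0.0197,-0.0292,0],"angular":[0,0,0],"hand":0.3},{"translation":[-0.0197,-0.0292,0],"angular":[0,0,0],"hand":0.3},{"translation":[-0.0197,-0.0292,0],"angular":[0,0,0],"hand":0.3},{"translation":[-0.0197,-0.0292,0],"angular":[0,0,0],"hand":0.3},{"translation":[-0.0197,-0.0292,0],"angular":[0,0,0],"hand":0.3},{"translation":[0,0,0.03],"angular":[0,0,0],"hand":0.3},{"translation":[0,0,0],"angular":[0,0,0],"hand":0.3},{"translation":[0,0,0],"angular":[0,0,0],"hand":0.3}]'
python3 - <<'E'
from h import *
c=plan(469.5,233.7,26.5,-11)
E
```

```text
clock: 10.18
position: [0.5462, 0.0394, 0.1295]
ee_rot: [-0.0, 0.995, -0.096, -0.004]
contact_force: [1.3, 0.3, -0.5]
width: 0.0598
gripper_force: 0.0
clock: 10.93
position: [0.4634, 0.2319, 0.0999]
ee_rot: [0.001, 0.995, -0.095, -0.005]
contact_force: [-0.8, -1.1, 0.2]
width: 0.0599
gripper_force: 0.0
turn [0.21 0.6  0.07] n 1 shift [ 5.7 -3.  73.4] n 2
```

```bash
python3 -m handwheel '[{"translation":[0.0055,-0.003,0.025],"angular":[0.2,0.5,0],"hand":0.3},{"translation":[0,0,0.03],"angular":[0,0,0],"hand":0.4},{"translation":[0,0,0.0185],"angular":[0,0,0],"hand":0.5},{"translation":[0,0,0],"angular":[0,0,0],"hand":1},{"translation":[0,0,0],"angular":[0,0,0],"hand":1},{"translation":[0,0,0],"angular":[0,0,0],"hand":1},{"translation":[0,0,0],"angular":[0,0,0],"hand":1},{"translation":[0,0,0],"angular":[0,0,0],"hand":1}]' 80
python3 -m handwheel '[{"translation":[0,0,-0.03],"angular":[0,0,0],"hand":1},{"translation":[0,0,-0.04],"angular":[0,0,0],"hand":1},{"translation":[0,0,-0.04],"angular":[0,0,0],"hand":1},{"translation":[0,0,-0.02],"angular":[0,0,-5.7],"hand":1},{"translation":[0,0,0],"angular":[0,0,-5.7],"hand":1},{"translation":[0,0,0],"angular":[0,0,0],"hand":1}]'
python3 - <<'E'
from h import *
c=plan(631.4,-108.6,155,0.5); plan(631.4,-108.6,35,0.5,cur=c)
E
```

```text
clock: 11.6
position: [0.4731, 0.2347, 0.0301]
ee_rot: [-0.002, 0.995, -0.096, 0.003]
contact_force: [0.5, 0.0, -2.0]
width: 0.0096
gripper_force: 80.4
clock: 12.1
position: [0.4726, 0.2347, 0.1617]
ee_rot: [-0.002, 1.0, 0.004, 0.005]
contact_force: [0.2, -1.2, -2.3]
width: 0.0095
gripper_force: 80.6
turn [-0.27 -0.6  -0.01] n 1 shift [155.8 344.7   6.7] n 10
turn [0. 0. 0.] n 0 shift [  0.  -0. 120.] n 3
```

```bash
python3 -m handwheel '[{"translation":[0.0142,0.0313,0],"angular":[-0.2,-0.4,0],"hand":1},{"translation":[0.0142,0.0313,0],"angular":[0,0,0],"hand":1},{"translation":[0.0142,0.0313,0],"angular":[0,0,0],"hand":1},{"translation":[0.0142,0.0313,0],"angular":[0,0,0],"hand":1},{"translation":[0.0142,0.0313,0],"angular":[0,0,0],"hand":1},{"translation":[0.0142,0.0313,0],"angular":[0,0,0],"hand":1},{"translation":[0.0142,0.0313,0],"angular":[0,0,0],"hand":1},{"translation":[0.0142,0.0313,0],"angular":[0,0,0],"hand":1},{"translation":[0.0142,0.0313,0],"angular":[0,0,0],"hand":1}]'
python3 -m handwheel '[{"translation":[0.0142,0.0313,0],"angular":[0,0,0],"hand":1},{"translation":[0.0142,0.0313,0],"angular":[0,0,0],"hand":1},{"translation":[0,0,0],"angular":[0,0,0],"hand":1},{"translation":[0,0,0.035],"angular":[0,0,0],"hand":1},{"translation":[0,0,0.035],"angular":[0,0,0],"hand":1},{"translation":[0,0,0.018],"angular":[0,0,0],"hand":1},{"translation":[0,0,0],"angular":[0,0,0],"hand":1},{"translation":[0,0,0],"angular":[0,0,0],"hand":1}]'
python3 - <<'E'
from h import *
c=plan(631.4,-108.6,36,0.5)
E
```

```text
clock: 12.85
position: [0.6008, -0.048, 0.1579]
ee_rot: [0.0, 1.0, 0.002, -0.002]
contact_force: [0.4, 1.1, -0.7]
width: 0.0092
gripper_force: 82.8
clock: 13.52
position: [0.6286, -0.1085, 0.0692]
ee_rot: [-0.0, 1.0, 0.003, -0.003]
contact_force: [0.9, -1.4, -0.6]
width: 0.0092
gripper_force: 82.8
turn [-0.03  0.33 -0.19] n 1 shift [ 2.8  0.1 33.2] n 1
```

```bash
python3 -m handwheel '[{"translation":[0.003,0,0.025],"angular":[0,0.3,0],"hand":1},{"translation":[0,0,0.008],"angular":[0,0,0],"hand":1},{"translation":[0,0,0],"angular":[0,0,0],"hand":1},{"translation":[0,0,0],"angular":[0,0,0],"hand":0.65},{"translation":[0,0,0],"angular":[0,0,0],"hand":0.65},{"translation":[0,0,0],"angular":[0,0,0],"hand":0.65},{"translation":[0,0,-0.015],"angular":[0,0,0],"hand":0.65},{"translation":[0,0,-0.035],"angular":[0,0,0],"hand":0.6},{"translation":[0,0,-0.035],"angular":[0,0,0],"hand":0.4},{"translation":[0,0,-0.035],"angular":[0,0,0],"hand":0.3}]'
python3 - <<'E'
from h import *
c=plan(483.5,-388,150,80)
E
```

```text
clock: 14.35
position: [0.6324, -0.1089, 0.1599]
ee_rot: [0.0, 1.0, 0.003, 0.002]
contact_force: [1.4, -1.2, -0.2]
width: 0.0569
gripper_force: 0.0
turn [  0.19  -0.15 -79.62] n 12 shift [-300.7  -98.2    9.9] n 8
```

```bash
python3 -m handwheel '[{"translation":[0,0,0],"angular":[0,0,-6.65],"hand":0.3},{"translation":[0,0,0],"angular":[0,0,-6.65],"hand":0.3},{"translation":[0,0,0],"angular":[0,0,-6.65],"hand":0.3},{"translation":[0,0,0],"angular":[0,0,-6.65],"hand":0.3},{"translation":[0,0,0],"angular":[0,0,-6.65],"hand":0.3},{"translation":[0,0,0],"angular":[0,0,-6.65],"hand":0.3},{"translation":[0,0,0],"angular":[0,0,-6.65],"hand":0.3},{"translation":[0,0,0],"angular":[0,0,-6.65],"hand":0.3},{"translation":[0,0,0],"angular":[0,0,-6.65],"hand":0.3},{"translation":[0,0,0],"angular":[0,0,-6.65],"hand":0.3}]'
python3 -m handwheel '[{"translation":[0,0,0],"angular":[0,0,-6.65],"hand":0.3},{"translation":[0,0,0],"angular":[0,0,-6.65],"hand":0.3},{"translation":[-0.0375,-0.0123,0],"angular":[0,0,0],"hand":0.3},{"translation":[-0.0375,-0.0123,0],"angular":[0,0,0],"hand":0.3},{"translation":[-0.0375,-0.0123,0],"angular":[0,0,0],"hand":0.3},{"translation":[-0.0375,-0.0123,0],"angular":[0,0,0],"hand":0.3},{"translation":[-0.0375,-0.0123,0],"angular":[0,0,0],"hand":0.3},{"translation":[-0.0375,-0.0123,0],"angular":[0,0,0],"hand":0.3},{"translation":[0,0,0],"angular":[0,0,0],"hand":0.3}]'
python3 - <<'E'
from h import *
im=manip.get_image("top");cv2.imwrite("pics/top3.png",im[:,:,::-1])
hsv=cv2.cvtColor(im,cv2.COLOR_RGB2HSV)
S=np.zeros((400,640),bool);S[150:240,420:490]=1
rects("top",im,(hsv[...,1]<45)&(hsv[...,2]>150)&S,.008,100)
rects("top",im,(hsv[...,2]<60)&S,.034,20)
c=plan(483.5,-388,30,80)
crop(im,290,100,215,150,3.7,"c4")
E
```

```text
clock: 15.18
position: [0.6328, -0.109, 0.159]
ee_rot: [0.002, 0.833, 0.554, 0.002]
contact_force: [0.0, -1.1, 0.1]
width: 0.0598
gripper_force: 0.0
clock: 15.93
position: [0.5185, -0.325, 0.1588]
ee_rot: [0.004, 0.767, 0.642, -0.001]
contact_force: [1.8, 1.2, -1.5]
width: 0.0594
gripper_force: 0.0
px (np.float64(462.2), np.float64(195.8)) n 172 rect [ 488.3 -414.9] [31. 83.] mean [ 485.  -419.6] long 165.1 sd-size [84. 25.]
px (np.float64(447.9), np.float64(156.0)) n 54 rect [ 599.8 -370.2] [14. 56.] mean [ 600.4 -374. ] long 148.1 sd-size [56. 11.]
px (np.float64(462.5), np.float64(161.7)) n 108 rect [ 583.8 -420.9] [24. 68.] mean [ 583.2 -416.4] long 150.1 sd-size [70. 19.]
px (np.float64(470.4), np.float64(162.8)) n 30 rect [ 577. -439.] [33. 15.] mean [ 579.7 -439.6] long 47.3 sd-size [34. 13.]
px (np.float64(428.2), np.float64(176.4)) n 261 rect [ 538.  -309.9] [ 47. 106.] mean [ 540.1 -313.6] long 150.7 sd-size [89. 45.]
px (np.float64(453.3), np.float64(184.5)) n 313 rect [ 512. -393.] [65. 80.] mean [ 515.6 -386.5] long 149.8 sd-size [81. 57.]
turn [ 0.28  0.13 -0.12] n 1 shift [-71.5 -24.5 128.7] n 4
```

View pics/c4.png

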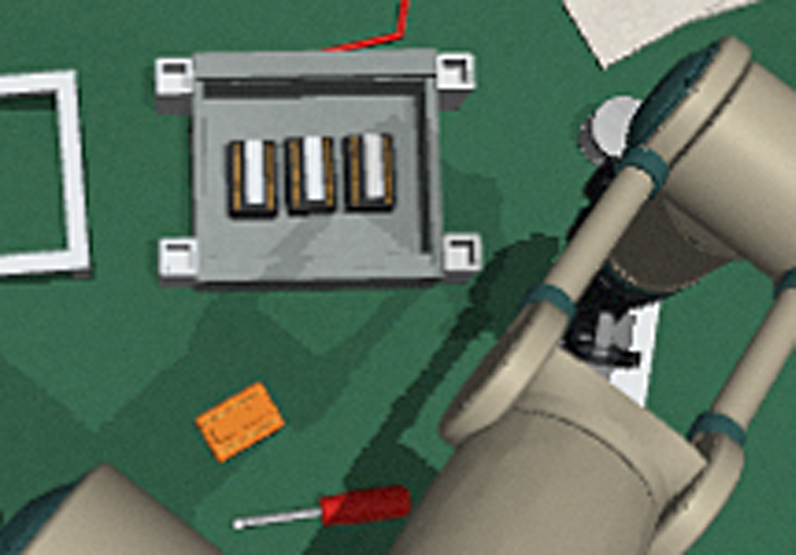

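All three modules stand in the well, with fins at crop (255,175), (313,170) and (372,165). The gripper is on its way to the right-hand cover, which sits under it at about (620,350).

```bash
python3 -m handwheel '[{"translation":[-0.0350,-0.0123,0.02],"angular":[0.2,0.1,0],"hand":0.3},{"translation":[-0.0350,-0.0123,0.02],"angular":[0,0,0],"hand":0.3},{"translation":[0,0,0.02],"angular":[0,0,0],"hand":0.3},{"translation":[0,0,0],"angular":[0,0,0],"hand":0.3},{"translation":[0,0,0],"angular":[0,0,0],"hand":0.3},{"translation":[0,0,0],"angular":[0,0,0],"hand":0.3}]' 100
python3 - <<'E'
from h import *
c=plan(483.5,-388,12,80)
im=manip.get_image("side");cv2.imwrite("pics/side4.png",im[:,:,::-1]); crop(im,330,60,160,130,5,"c5")
E
```

```text
clock: 16.48
position: [0.4871, -0.3813, 0.0991]
ee_rot: [0.0, 0.765, 0.645, 0.001]
contact_force: [-0.1, 0.5, 0.3]
width: 0.0599
gripper_force: 0.0
turn [ 0.09 -0.08  0.26] n 1 shift [-7.2 -2.3 87.1] n 3
```

View pics/c5.png

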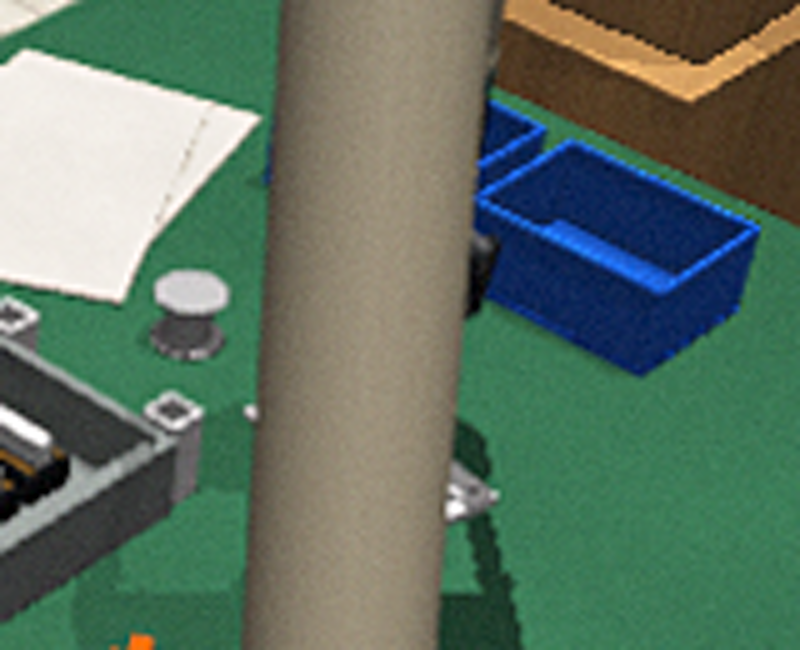

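The arm hides the cover; only its corners show, at crop (250,411) and (490,495). It looks undisturbed, so I'll grasp it.

```bash
python3 -m handwheel '[{"translation":[-0.007,-0.002,0.035],"angular":[0,0,0],"hand":0.4},{"translation":[0,0,0.035],"angular":[0,0,0],"hand":0.5},{"translation":[0,0,0.015],"angular":[0,0,0],"hand":0.5},{"translation":[0,0,0],"angular":[0,0,0],"hand":0.5},{"translation":[0,0,0],"angular":[0,0,0],"hand":1},{"translation":[0,0,0],"angular":[0,0,0],"hand":1},{"translation":[0,0,0],"angular":[0,0,0],"hand":1},{"translation":[0,0,0],"angular":[0,0,0],"hand":1},{"translation":[0,0,0],"angular":[0,0,0],"hand":1},{"translation":[0,0,0],"angular":[0,0,0],"hand":1}]' 110
python3 -m handwheel '[{"translation":[0,0,-0.02],"angular":[0,0,0],"hand":1},{"translation":[0,0,-0.035],"angular":[0,0,0],"hand":1},{"translation":[0,0,-0.035],"angular":[0,0,0],"hand":1},{"translation":[0,0,-0.035],"angular":[0,0,0],"hand":1},{"translation":[0,0,0],"angular":[0,0,0],"hand":1}]'
python3 - <<'E'
from h import *
c=plan(560,-199.7,140,90.5)
E
```

```text
clock: 17.37
position: [0.4843, -0.3894, 0.0154]
ee_rot: [0.002, 0.765, 0.644, 0.001]
contact_force: [0.7, 1.3, 6.4]
width: 0.0094
gripper_force: 108.9
clock: 17.78
position: [0.4861, -0.3923, 0.1464]
ee_rot: [0.007, 0.765, 0.644, 0.001]
contact_force: [1.2, -0.6, -0.5]
width: 0.0094
gripper_force: 108.0
turn [  0.69   0.5  -10.3 ] n 2 shift [191.9  75.5   6.4] n 6
```

```bash
python3 -m handwheel '[{"translation":[0,0,0],"angular":[0.3,0.3,-5.2],"hand":1},{"translation":[0,0,0],"angular":[0.3,0.2,-5.1],"hand":1},{"translation":[0.032,0.0125,0],"angular":[0,0,0],"hand":1},{"translation":[0.032,0.0125,0],"angular":[0,0,0],"hand":1},{"translation":[0.032,0.0125,0],"angular":[0,0,0],"hand":1},{"translation":[0.032,0.0125,0],"angular":[0,0,0],"hand":1},{"translation":[0.032,0.0125,0],"angular":[0,0,0],"hand":1},{"translation":[0.032,0.0125,0],"angular":[0,0,0],"hand":1},{"translation":[0,0,0],"angular":[0,0,0],"hand":1},{"translation":[0,0,0],"angular":[0,0,0],"hand":1}]'
python3 - <<'E'
from h import *
c=plan(623.8,-199.7,140,90.5)
s,M=tool(); print(s["position"])
for n in("top","side"):
    im=manip.get_image(n);cv2.imwrite(f"pics/{n}5.png",im[:,:,::-1])
crop(im,270,80,160,120,5,"c6")
im=cv2.imread("pics/top5.png")[:,:,::-1]; crop(im,330,100,160,120,5,"c7")
E
```

```text
clock: 18.62
position: [0.5562, -0.1943, 0.1394]
ee_rot: [-0.007, 0.703, 0.711, 0.001]
contact_force: [-0.6, -0.8, -2.3]
width: 0.0093
gripper_force: 107.9
turn [-0.54 -0.63  0.21] n 1 shift [-6.  67.5 -0.6] n 2
[ 0.55621665 -0.19425772  0.13936781]
```

View pics/c7.png

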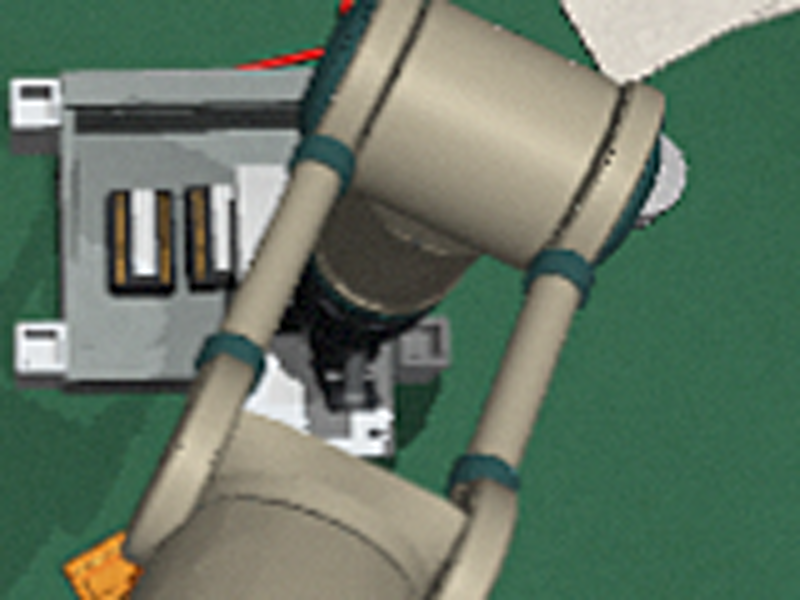

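View pics/c6.png

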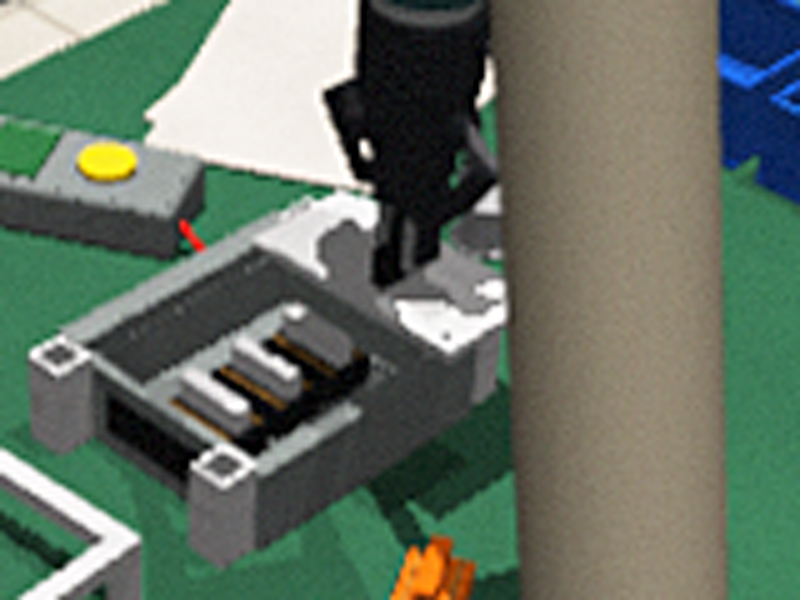

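```bash
python3 - <<'E'
from h import *
s,M=tool(); p=s["position"]
C=np.array([[72,40,8],[90,40,5],[90,-40,5],[-72,40,8],[-72,-40,8]])/1000
# cover frame: x = tool y direction flipped? tool y in world:
ty=M.apply([0,1,0]); tx=M.apply([1,0,0]); print(ty.round(3),tx.round(3))
X=ty if ty[0]>0 else -ty; Z=-M.apply([0,0,1]); Y=np.cross(Z,X)
W=p-Z*.0154+C@np.array([X,Y,Z])
print("top c7",((proj("top",W)-[330,100]+.5)*5-.5).round(0).tolist())
print("side c6",((proj("side",W)-[270,80]+.5)*5-.5).round(0).tolist())
E
```

```text
[ 1.     0.009 -0.01 ] [-0.009  1.     0.01 ]
top c7 [[241.0, 200.0], [239.0, 169.0], [385.0, 167.0], [249.0, 461.0], [397.0, 459.0]]
side c6 [[276.0, 246.0], [254.0, 238.0], [345.0, 188.0], [453.0, 351.0], [544.0, 295.0]]
```

The picture matches the prediction: cover tip corner seen at c7 (238,166) against a predicted (239,169), near corner (395,457) against (397,459). So the cover origin sits at the TCP and its underside is 15.4 mm below it. Next I'll tilt the tongue down 7°.

```bash
cat >> h.py <<'E'
def cov(tipx,tipz,cy,th,h,yaw=0.5,c0=(631.4,-156.6),cur=None,go=True):
    """TCP pose putting the held cover's tongue tip bottom at carrier (tipx,cy,tipz) with tilt th deg"""
    a=np.radians(th); ox=tipx-90*np.cos(a)+h*np.sin(a); z=tipz+90*np.sin(a)+h*np.cos(a)
    y=np.radians(yaw); x=c0[0]+ox*np.cos(y)-cy*np.sin(y); yy=c0[1]+ox*np.sin(y)+cy*np.cos(y)
    print("TCP",round(x,1),round(yy,1),round(z,1)); return plan(x,yy,z,90+yaw,th,cur=cur)
E
python3 - <<'E'
from h import *
c=cov(64,90,-43,7,15.4); c=cov(64,53,-43,7,15.4,cur=c); c=cov(82.5,53,-43,7,15.4,cur=c); c=cov(82.5,51.5,-43,0,15.4,cur=c)
E
```

```text
TCP 608.3 -199.8 116.3
turn [ 6.45 -0.53  0.06] n 1 shift [-3.8 55.  16.5] n 2
TCP 608.3 -199.8 79.3
turn [0. 0. 0.] n 0 shift [-0.   4.5 36.7] n 1
TCP 626.8 -199.6 79.3
turn [0. 0. 0.] n 0 shift [ 0.  18.4 -2.3] n 1
TCP 624.3 -199.7 66.9
turn [-7.   -0.06 -0.  ] n 2 shift [ 0.  -2.5 12.4] n 1
```

```bash
python3 -m handwheel '[{"translation":[0,0,0],"angular":[3.2,-0.3,0],"hand":1},{"translation":[0,0,0],"angular":[3.2,-0.2,0],"hand":1},{"translation":[-0.002,0.0275,0.003],"angular":[0,0,0],"hand":1},{"translation":[-0.002,0.0275,0.003],"angular":[0,0,0],"hand":1},{"translation":[0,0,0],"angular":[0,0,0],"hand":1},{"translation":[0,0,0],"angular":[0,0,0],"hand":1},{"translation":[0,0,0],"angular":[0,0,0],"hand":1}]'
python3 - <<'E'
from h import *
c=cov(64,60,-43,7,15.4);c=cov(64,53,-43,7,15.4,cur=c)
E
```

```text
clock: 19.3
position: [0.6088, -0.2007, 0.1261]
ee_rot: [-0.044, 0.703, 0.708, -0.043]
contact_force: [-0.1, -0.5, -2.4]
width: 0.0094
gripper_force: 108.2
TCP 608.3 -199.8 86.3
turn [-0.04 -0.11 -0.05] n 1 shift [ 0.9  4.4 39.6] n 1
TCP 608.3 -199.8 79.3
turn [0. 0. 0.] n 0 shift [-0.   0.9  6.9] n 1
```

```bash
python3 -m handwheel '[{"translation":[0.0005,0.0022,0.02],"angular":[0,0,0],"hand":1},{"translation":[0.0005,0.0022,0.02],"angular":[0,0,0],"hand":1},{"translation":[0,0.0005,0.0035],"angular":[0,0,0],"hand":1},{"translation":[0,0,0],"angular":[0,0,0],"hand":1},{"translation":[0,0,0],"angular":[0,0,0],"hand":1},{"translation":[0,0,0],"angular":[0,0,0],"hand":1}]'
python3 - <<'E'
from h import *
c=cov(64,53,-43,7,15.4)
im=manip.get_image("side");cv2.imwrite("pics/side6.png",im[:,:,::-1])
E
```

```text
clock: 19.8
position: [0.6099, -0.199, 0.0843]
ee_rot: [-0.042, 0.703, 0.709, -0.042]
contact_force: [-0.8, -0.1, -1.4]
width: 0.0091
gripper_force: 108.2
TCP 608.3 -199.8 79.3
turn [ 0.17 -0.03  0.01] n 1 shift [-0.8 -1.   5.2] n 1
```

```bash
python3 -m handwheel '[{"translation":[-0.0008,-0.001,0.005],"angular":[0.15,0,0],"hand":1},{"translation":[0,0,0],"angular":[0,0,0],"hand":1},{"translation":[0,0,0],"angular":[0,0,0],"hand":1},{"translation":[0,0,0],"angular":[0,0,0],"hand":1}]'
python3 - <<'E'
from h import *
c=cov(64,53,-43,7,15.4)
E
```

```text
clock: 20.18
position: [0.6078, -0.1992, 0.078]
ee_rot: [-0.044, 0.702, 0.709, -0.043]
contact_force: [0.4, 0.3, -2.0]
width: 0.0095
gripper_force: 108.2
TCP 608.3 -199.8 79.3
turn [-0.09 -0.09  0.04] n 1 shift [-0.6  0.3 -1.3] n 1
```

```bash
python3 -m handwheel '[{"translation":[-0.0005,0.005,-0.0012],"angular":[0,0,0],"hand":1},{"translation":[0,0.005,-0.0006],"angular":[0,0,0],"hand":1},{"translation":[0,0.004,-0.0005],"angular":[0,0,0],"hand":1},{"translation":[0,0,0],"angular":[0,0,0],"hand":1},{"translation":[0,0,0],"angular":[0,0,0],"hand":1}]'
python3 -m handwheel '[{"translation":[0,0.002,-0.0002],"angular":[0,0,0],"hand":1},{"translation":[0,0,0],"angular":[0,0,0],"hand":1},{"translation":[0,0,0],"angular":[0,0,0],"hand":1}]'
python3 -m handwheel '[{"translation":[0,0.002,-0.0002],"angular":[0,0,0],"hand":1},{"translation":[0,0,0],"angular":[0,0,0],"hand":1},{"translation":[0,0,0],"angular":[0,0,0],"hand":1}]'
python3 - <<'E'
from h import *
c=cov(82,53,-43,7,15.4)
im=manip.get_image("side");crop(im,270,80,160,120,5,"c8")
E
```

```text
clock: 20.6
position: [0.6224, -0.1995, 0.0783]
ee_rot: [-0.045, 0.702, 0.709, -0.043]
contact_force: [-1.5, 0.2, -1.3]
width: 0.0095
gripper_force: 108.2
clock: 20.85
position: [0.6239, -0.1996, 0.0784]
ee_rot: [-0.045, 0.702, 0.709, -0.043]
contact_force: [0.5, 0.7, -0.7]
width: 0.0096
gripper_force: 108.2
clock: 21.1
position: [0.626, -0.1996, 0.0784]
ee_rot: [-0.045, 0.702, 0.709, -0.043]
contact_force: [0.4, -0.0, -2.5]
width: 0.0091
gripper_force: 108.2
TCP 626.3 -199.6 79.3
turn [-0.1  -0.09  0.04] n 1 shift [-0.1  0.2 -0.9] n 1
```

View pics/c8.png

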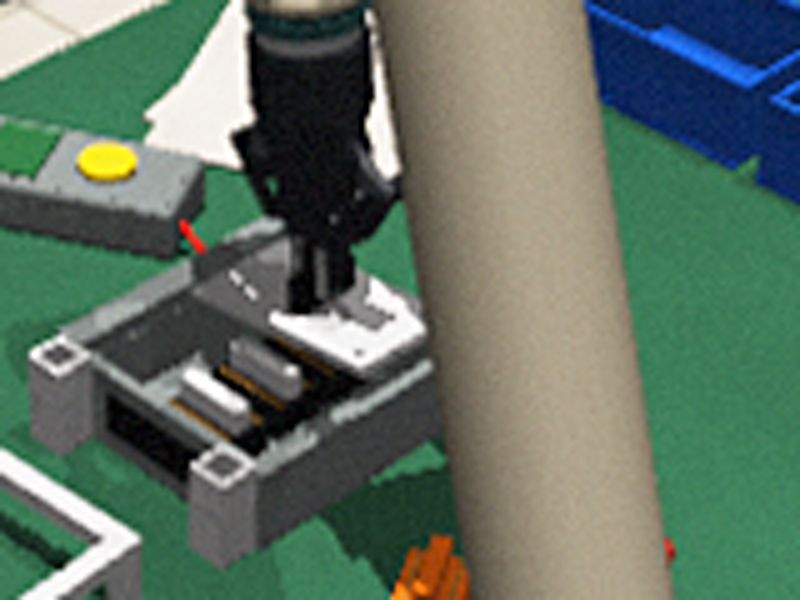

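The tongue is under the lip and the near edge stands up at crop (365,370) inside the ridge. Next I'll lower it.

```bash
python3 -m handwheel '[{"translation":[0,-0.0004,0.002],"angular":[-1.2,0,0],"hand":1},{"translation":[0,-0.0004,0.002],"angular":[-1.2,0,0],"hand":1},{"translation":[0,-0.0004,0.002],"angular":[-1.2,0,0],"hand":1},{"translation":[0,-0.0004,0.002],"angular":[-1.2,0,0],"hand":1},{"translation":[0,0,0],"angular":[0,0,0],"hand":1},{"translation":[0,0,0],"angular":[0,0,0],"hand":1}]'
python3 - <<'E'
from h import *
c=cov(82.3,52,-43,2.2,15.4);c=cov(82.3,51,-43,0,15.4)
E
```

```text
clock: 21.65
position: [0.6233, -0.1996, 0.0707]
ee_rot: [-0.015, 0.704, 0.71, -0.013]
contact_force: [-0.1, 0.2, -2.2]
width: 0.0097
gripper_force: 108.4
TCP 624.7 -199.7 70.8
turn [-0.13 -0.14  0.01] n 1 shift [-0.1  1.4 -0.2] n 1
TCP 624.1 -199.7 66.4
turn [-2.33 -0.16  0.01] n 1 shift [-0.1  0.8  4.3] n 1
```

```bash
python3 -m handwheel '[{"translation":[0,0.0013,0],"angular":[0,0,0],"hand":1},{"translation":[0,0,0.002],"angular":[-1.15,0,0],"hand":1},{"translation":[0,-0.0003,0.0023],"angular":[-1.15,0,0],"hand":1},{"translation":[0,0,0],"angular":[0,0,0],"hand":1},{"translation":[0,0,0],"angular":[0,0,0],"hand":1},{"translation":[0,0,0],"angular":[0,0,0],"hand":1}]'
python3 - <<'E'
from h import *
c=cov(82.3,51,-43,0,15.4)
E
```

```text
clock: 22.15
position: [0.6241, -0.1996, 0.0665]
ee_rot: [-0.001, 0.704, 0.71, 0.0]
contact_force: [-4.2, -0.3, 1.3]
width: 0.0093
gripper_force: 109.2
TCP 624.1 -199.7 66.4
turn [-0.09 -0.15  0.05] n 1 shift [-0.1 -0.1  0.1] n 1
```

```bash
python3 -m handwheel '[{"translation":[0,0,0.001],"angular":[0,0,0],"hand":1},{"translation":[0,0,0],"angular":[0,0,0],"hand":1},{"translation":[0,0,0],"angular":[0,0,0],"hand":1}]'
python3 -m handwheel '[{"translation":[0,0,0],"angular":[0,0,0],"hand":0.6},{"translation":[0,0,0],"angular":[0,0,0],"hand":0.6},{"translation":[0,0,0],"angular":[0,0,0],"hand":0.6},{"translation":[0,0,-0.02],"angular":[0,0,0],"hand":0.6},{"translation":[0,0,-0.04],"angular":[0,0,0],"hand":0.5},{"translation":[0,0,-0.04],"angular":[0,0,0],"hand":0.3},{"translation":[0,0,0],"angular":[0,0,0],"hand":0.3}]'
python3 - <<'E'
from h import *
c=plan(481,386,160,92)
im=manip.get_image("top");cv2.imwrite("pics/top7.png",im[:,:,::-1])
hsv=cv2.cvtColor(im,cv2.COLOR_RGB2HSV)
S=np.zeros((400,640),bool);S[150:240,160:225]=1
rects("top",im,(hsv[...,1]<45)&(hsv[...,2]>150)&S,.008,100)
rects("top",im,(hsv[...,2]<60)&S,.034,20)
E
```

```text
clock: 22.4
position: [0.6242, -0.1996, 0.0664]
ee_rot: [-0.001, 0.704, 0.71, 0.0]
contact_force: [-5.0, 0.5, 7.0]
width: 0.0096
gripper_force: 109.9
clock: 22.98
position: [0.6299, -0.2018, 0.174]
ee_rot: [0.007, 0.704, 0.71, 0.004]
contact_force: [1.0, -1.5, 1.5]
width: 0.0598
gripper_force: 0.0
turn [ 0.88  0.24 -1.47] n 1 shift [ 592.7 -128.3   14. ] n 16
px (np.float64(192.2), np.float64(195.6)) n 1344 rect [490.5 387.2] [163.  81.] mean [491.2 387. ] long 1.5 sd-size [168.  83.]
px (np.float64(206.0), np.float64(187.0)) n 27 rect [513.2 338.9] [77.  0.] mean [513.2 338.9] long 1.2 sd-size [82.  0.]
px (np.float64(191.3), np.float64(198.3)) n 75 rect [480.9 382.5] [53. 12.] mean [480.1 381.5] long 91.1 sd-size [55. 13.]
```

```bash
python3 -m handwheel '[{"translation":[0,0,0],"angular":[0.5,0.1,-1.4],"hand":0.3},{"translation":[0.037,-0.008,0],"angular":[0,0,0],"hand":0.3},{"translation":[0.037,-0.008,0],"angular":[0,0,0],"hand":0.3},{"translation":[0.037,-0.008,0],"angular":[0,0,0],"hand":0.3},{"translation":[0.037,-0.008,0],"angular":[0,0,0],"hand":0.3},{"translation":[0.037,-0.008,0],"angular":[0,0,0],"hand":0.3},{"translation":[0.037,-0.008,0],"angular":[0,0,0],"hand":0.3},{"translation":[0.037,-0.008,0],"angular":[0,0,0],"hand":0.3},{"translation":[0.037,-0.008,0],"angular":[0,0,0],"hand":0.3}]'
python3 -m handwheel '[{"translation":[0.037,-0.008,0],"angular":[0,0,0],"hand":0.3},{"translation":[0.037,-0.008,0],"angular":[0,0,0],"hand":0.3},{"translation":[0.037,-0.008,0],"angular":[0,0,0],"hand":0.3},{"translation":[0.037,-0.008,0],"angular":[0,0,0],"hand":0.3},{"translation":[0.037,-0.008,0],"angular":[0,0,0],"hand":0.3},{"translation":[0.037,-0.008,0],"angular":[0,0,0],"hand":0.3},{"translation":[0.037,-0.008,0],"angular":[0,0,0],"hand":0.3},{"translation":[0.037,-0.008,0],"angular":[0,0,0],"hand":0.3},{"translation":[0,0,0],"angular":[0,0,0],"hand":0.3}]'
python3 - <<'E'
from h import *
c=plan(481,387,100,91.7)
im=manip.get_image("top");cv2.imwrite("pics/top8.png",im[:,:,::-1])
hsv=cv2.cvtColor(im,cv2.COLOR_RGB2HSV)
crop(im,320,100,120,90,6,"c9")
E
```

```text
clock: 23.78
position: [0.549, 0.0956, 0.1651]
ee_rot: [-0.006, 0.695, 0.719, -0.003]
contact_force: [0.4, -0.5, -0.5]
width: 0.0599
gripper_force: 0.0
clock: 24.53
position: [0.474, 0.3939, 0.1668]
ee_rot: [-0.007, 0.693, 0.721, -0.002]
contact_force: [0.7, 0.3, 0.2]
width: 0.0595
gripper_force: 0.0
turn [-0.7  -0.44  0.58] n 1 shift [-7.1  6.8 66.8] n 2
```

View pics/c9.png

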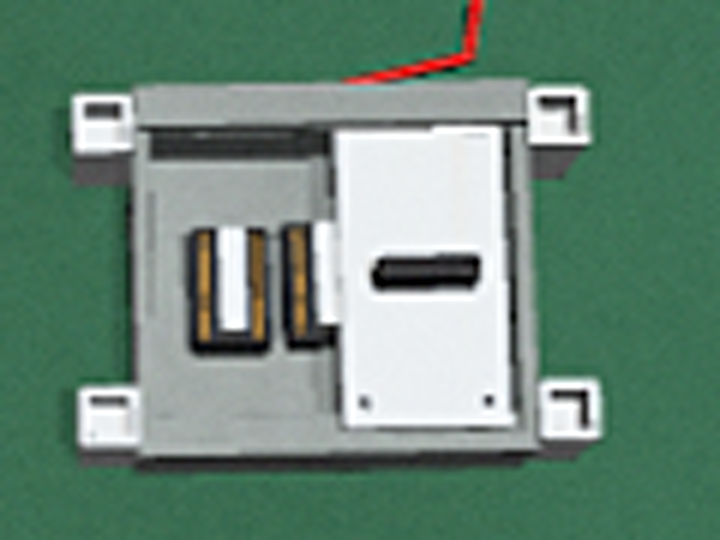

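The first cover is locked flat in the right half, with its corners at crop (337,130), (503,127), (515,425) and (343,428). Now for the left cover.

```bash
python3 -m handwheel '[{"translation":[-0.007,0.007,0.034],"angular":[-0.7,-0.4,0.5],"hand":0.4},{"translation":[0,0,0.034],"angular":[0,0,0],"hand":0.4},{"translation":[0,0,0.034],"angular":[0,0,0],"hand":0.5},{"translation":[0,0,0.034],"angular":[0,0,0],"hand":0.5},{"translation":[0,0,0.012],"angular":[0,0,0],"hand":0.5},{"translation":[0,0,0],"angular":[0,0,0],"hand":0.5},{"translation":[0,0,0],"angular":[0,0,0],"hand":0.5}]' 110
python3 - <<'E'
from h import *
c=plan(481,387,14.5,91.7)
E
```

```text
clock: 25.17
position: [0.4836, 0.3791, 0.0193]
ee_rot: [0.002, 0.698, 0.716, -0.001]
contact_force: [0.7, -0.6, -0.7]
width: 0.0425
gripper_force: 0.0
turn [ 0.03  0.27 -0.3 ] n 1 shift [ 7.9 -2.4  4.8] n 1
```

```bash
python3 -m handwheel '[{"translation":[0.007,-0.002,0.004],"angular":[0,0.2,-0.3],"hand":0.5},{"translation":[0,0,0],"angular":[0,0,0],"hand":1},{"translation":[0,0,0],"angular":[0,0,0],"hand":1},{"translation":[0,0,0],"angular":[0,0,0],"hand":1},{"translation":[0,0,0],"angular":[0,0,0],"hand":1},{"translation":[0,0,0],"angular":[0,0,0],"hand":1},{"translation":[0,0,0],"angular":[0,0,0],"hand":1}]' 110
python3 -m handwheel '[{"translation":[0,0,-0.03],"angular":[0,0,0],"hand":1},{"translation":[0,0,-0.04],"angular":[0,0,0],"hand":1},{"translation":[0,0,-0.04],"angular":[0,0,0],"hand":1},{"translation":[0,0,-0.035],"angular":[0,0,0],"hand":1},{"translation":[0,0,0],"angular":[0,0,0],"hand":1},{"translation":[0,0,0],"angular":[0,0,0],"hand":1}]'
python3 - <<'E'
from h import *
c=plan(560,-113.7,170,90.5)
E
```

```text
clock: 25.75
position: [0.4825, 0.3882, 0.0185]
ee_rot: [0.001, 0.696, 0.718, 0.003]
contact_force: [0.1, -0.1, 5.8]
width: 0.0088
gripper_force: 109.5
clock: 26.25
position: [0.4826, 0.3882, 0.1646]
ee_rot: [0.002, 0.696, 0.718, 0.004]
contact_force: [-0.1, 0.9, -2.6]
width: 0.0091
gripper_force: 108.8
turn [ 0.5  -0.23  1.23] n 1 shift [-502.5   73.    -5.4] n 13
```

```bash
python3 -m handwheel '[{"translation":[0,0,0],"angular":[0.3,-0.2,1.2],"hand":1},{"translation":[-0.0359,0.0052,0],"angular":[0,0,0],"hand":1},{"translation":[-0.0359,0.0052,0],"angular":[0,0,0],"hand":1},{"translation":[-0.0359,0.0052,0],"angular":[0,0,0],"hand":1},{"translation":[-0.0359,0.0052,0],"angular":[0,0,0],"hand":1},{"translation":[-0.0359,0.0052,0],"angular":[0,0,0],"hand":1},{"translation":[-0.0359,0.0052,0],"angular":[0,0,0],"hand":1},{"translation":[-0.0359,0.0052,0],"angular":[0,0,0],"hand":1},{"translation":[-0.0359,0.0052,0],"angular":[0,0,0],"hand":1}]'
python3 -m handwheel '[{"translation":[-0.0359,0.0052,0],"angular":[0,0,0],"hand":1},{"translation":[-0.0359,0.0052,0],"angular":[0,0,0],"hand":1},{"translation":[-0.0359,0.0052,0],"angular":[0,0,0],"hand":1},{"translation":[-0.0359,0.0052,0],"angular":[0,0,0],"hand":1},{"translation":[-0.0359,0.0052,0],"angular":[0,0,0],"hand":1},{"translation":[-0.0359,0.0052,0],"angular":[0,0,0],"hand":1},{"translation":[0,0,0],"angular":[0,0,0],"hand":1},{"translation":[0,0,0],"angular":[0,0,0],"hand":1},{"translation":[0,0,0],"angular":[0,0,0],"hand":1}]'
python3 - <<'E'
from h import *
c=cov(64,90,43,7,17.5)
s,M=tool(); p=s["position"]
C=np.array([[72,40,8],[90,40,5],[90,-40,5],[-72,40,8],[-72,-40,8]])/1000
X=M.apply([0,1,0]); Z=-M.apply([0,0,1]); Y=np.cross(Z,X)
W=p-Z*.0175+C@np.array([X,Y,Z])
print("top",proj("top",W).round(1).tolist()); print("side",proj("side",W).round(1).tolist())
im=manip.get_image("top");a=im[90:220,310:450]; im2=manip.get_image("side"); b=im2[70:200,260:400]
for n,i in(("top8b",im),("side8b",im2)): cv2.imwrite(f"pics/{n}.png",i[:,:,::-1])
v=np.hstack([a,b]); v=cv2.resize(v,None,fx=2.85,fy=2.85,interpolation=cv2.INTER_CUBIC); cv2.imwrite("pics/c10.png",v[:,:,::-1])
E
```

```text
clock: 27.0
position: [0.5239, 0.0988, 0.16]
ee_rot: [-0.001, 0.704, 0.71, -0.003]
contact_force: [0.3, -0.1, -1.6]
width: 0.0094
gripper_force: 108.7
clock: 27.75
position: [0.5574, -0.1139, 0.1609]
ee_rot: [-0.002, 0.704, 0.71, -0.002]
contact_force: [-0.8, 1.1, -1.3]
width: 0.0087
gripper_force: 108.6
TCP 607.8 -113.8 118.3
turn [ 6.64  0.07 -0.06] n 1 shift [-0.4 55.3 36. ] n 2
top [[348.1, 137.4], [347.9, 131.2], [377.5, 130.8], [349.2, 190.4], [379.3, 190.0]]
side [[304.3, 134.3], [300.1, 132.5], [319.5, 121.8], [340.1, 156.5], [359.6, 144.5]]
```

View pics/c10.png

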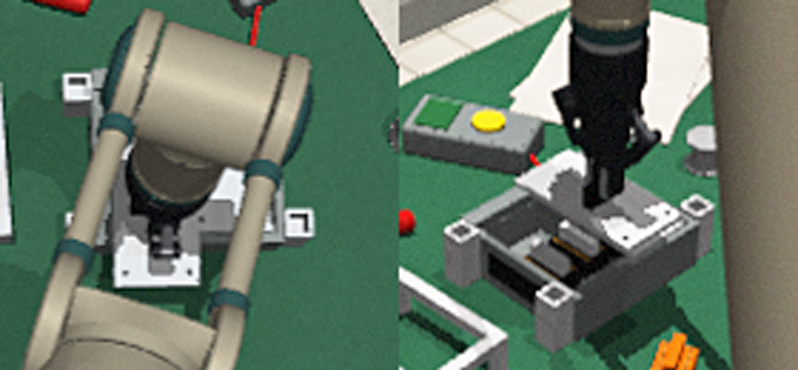

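The held cover matches the prediction to within about 1 px in the top view, with near corners at (349.6,190.7) and (379.8,190.4). In the side view its pitch could be slightly off, so I'll check that numerically.

```bash
python3 - <<'E'
from h import *
im=cv2.imread("pics/side8b.png"); g=cv2.cvtColor(im,cv2.COLOR_BGR2GRAY)
print("tip cols296-308 rows126-138"); print(g[126:139,296:309])
print("near cols334-347 rows150-162"); print(g[150:163,334:348])
E
```

```text
tip cols296-308 rows126-138
[[ 60  60  59  68  64  64  60  65  56  43  56  92 117]
 [ 54  55  63  65  63  67  50  63  60  43  35  67  86]
 [ 60  54  62  61  59  60  60  60  59  31  49 116 190]
 [ 49  64  59  64  56  50  54  54  36  72 180 215 235]
 [ 49  40  41  44  44  49  43  96  96 183 240 239 233]
 [ 83  79  80  66  63  27  73 192 205 234 233 229 226]
 [111 110 110  99 136 182 200 236 239 231 225 227 228]
 [108 112 104 104 136 223 248 239 234 231 228 229 230]
 [106 105 105  97  88 141 190 216 221 236 235 232 229]
 [101 101 103 110 137 134 114 143 156 187 218 236 234]
 [101 113 133 152 168 176 157 125 102  99 152 199 234]
 [113 154 164 173 170 175 176 172 162 119  88 128 188]
 [158 171 175 173 173 176 185 164 146  99  85  89 108]]
near cols334-347 rows150-162
[[243 240 247 248 249 247 247 248 251 234 222 227 223 253]
 [255 249 247 248 251 252 250 248 247 249 250 253 253 255]
 [255 254 250 250 240 222 239 250 247 247 250 254 245 229]
 [206 253 255 255 185  46 188 247 250 255 248 238 174  98]
 [ 85 170 230 255 237 208 235 250 255 254 189 124 100 112]
 [ 81  95 113 209 249 255 255 250 236 176 109  97 130 138]
 [ 40  75  99  88 135 222 254 192 107  95 123 126 132 115]
 [  0  18  70  88  94 117 155 122 105 123 130 119  93  88]
 [  2   5  11  33  70  92 103 105 126 122 109  88  83  91]
 [  0   2   2   9  29  67  93  99 113 103  90  86  85  76]
 [ 21  25  33  45  59  68  83  90  92  86  77  78  69  63]
 [ 42  46  61  81  82  89  85  90  89  84  69  59  61  55]
 [ 57  68  75  85  75  71  68  72  78  66  66  63  60  62]]
```

The corners are at (300.5,132.7) and (340,156.5) against predictions of (300.1,132.5) and (340.1,156.5), so the pose is right with h = 17.5. Tilting now.

```bash
python3 -m handwheel '[{"translation":[0,0,0],"angular":[3.3,0,0],"hand":1},{"translation":[0,0,0],"angular":[3.3,0,0],"hand":1},{"translation":[0,0.0272,0.013],"angular":[0,0,0],"hand":1},{"translation":[0,0.0272,0.013],"angular":[0,0,0],"hand":1},{"translation":[0,0,0],"angular":[0,0,0],"hand":1},{"translation":[0,0,0],"angular":[0,0,0],"hand":1},{"translation":[0,0,0],"angular":[0,0,0],"hand":1}]'
python3 - <<'E'
from h import *
c=cov(64,53,43,7,17.5)
E
```

```text
clock: 28.43
position: [0.609, -0.1128, 0.1306]
ee_rot: [-0.041, 0.702, 0.71, -0.043]
contact_force: [-0.2, 0.3, -1.1]
width: 0.0094
gripper_force: 108.6
TCP 607.8 -113.8 81.3
turn [0.19 0.19 0.1 ] n 1 shift [-1.1  4.9 49. ] n 2
```

```bash
python3 -m handwheel '[{"translation":[-0.0005,0.0025,0.023],"angular":[0.2,0.2,0.1],"hand":1},{"translation":[-0.0005,0.002,0.02],"angular":[0,0,0],"hand":1},{"translation":[0,0,0],"angular":[0,0,0],"hand":1},{"translation":[0,0,0],"angular":[0,0,0],"hand":1},{"translation":[0,0,0],"angular":[0,0,0],"hand":1}]'
python3 - <<'E'
from h import *
c=cov(64,53,43,7,17.5)
E
```

```text
clock: 28.85
position: [0.6094, -0.1151, 0.0893]
ee_rot: [-0.042, 0.703, 0.708, -0.042]
contact_force: [0.6, 0.5, -0.9]
width: 0.0092
gripper_force: 108.6
TCP 607.8 -113.8 81.3
turn [ 0.21  0.04 -0.09] n 1 shift [ 1.3 -0.6  8.1] n 1
```

```bash
python3 -m handwheel '[{"translation":[0.0013,-0.0006,0.0078],"angular":[0.2,0,0],"hand":1},{"translation":[0,0,0],"angular":[0,0,0],"hand":1},{"translation":[0,0,0],"angular":[0,0,0],"hand":1},{"translation":[0,0,0],"angular":[0,0,0],"hand":1}]'
python3 - <<'E'
from h import *
c=cov(64,53,43,7,17.5);cov(81,53,43,7,17.5)
E
```

```text
clock: 29.18
position: [0.6078, -0.1138, 0.0804]
ee_rot: [-0.044, 0.703, 0.708, -0.043]
contact_force: [0.8, -0.2, -1.8]
width: 0.0091
gripper_force: 108.6
TCP 607.8 -113.8 81.3
turn [-0.06  0.02 -0.09] n 1 shift [ 0.  -0.1 -1. ] n 1
TCP 624.8 -113.7 81.3
turn [-0.06  0.02 -0.09] n 1 shift [ 0.  16.7 -3. ] n 1
```

```bash
python3 -m handwheel '[{"translation":[0,0.006,-0.0016],"angular":[0,0,0],"hand":1},{"translation":[0,0.005,-0.0006],"angular":[0,0,0],"hand":1},{"translation":[0,0.005,-0.0005],"angular":[0,0,0],"hand":1},{"translation":[0,0,0],"angular":[0,0,0],"hand":1},{"translation":[0,0,0],"angular":[0,0,0],"hand":1}]'
python3 -m handwheel '[{"translation":[0,0.002,-0.0002],"angular":[0,0,0],"hand":1},{"translation":[0,0,0],"angular":[0,0,0],"hand":1},{"translation":[0,0,0],"angular":[0,0,0],"hand":1}]'
python3 - <<'E'
from h import *
c=cov(82,53,43,7,17.5);cov(82.3,52,43,2.2,17.5,cur=c)
E
```

```text
clock: 29.6
position: [0.6246, -0.1138, 0.0805]
ee_rot: [-0.044, 0.703, 0.708, -0.043]
contact_force: [0.9, 0.4, -0.9]
width: 0.0092
gripper_force: 108.9
clock: 29.85
position: [0.6258, -0.1137, 0.0806]
ee_rot: [-0.044, 0.703, 0.708, -0.044]
contact_force: [-1.1, -0.6, -0.6]
width: 0.009
gripper_force: 108.9
TCP 625.8 -113.6 81.3
turn [-0.1 -0.  -0.1] n 1 shift [ 0.  -0.1 -0.8] n 1
TCP 624.1 -113.7 72.9
turn [-4.8  -0.04  0.  ] n 1 shift [-0.  -1.4  8.5] n 1
```

```bash
python3 -m handwheel '[{"translation":[0,0,0.002],"angular":[-1.2,0,0],"hand":1},{"translation":[0,-0.0001,0.002],"angular":[-1.2,0,0],"hand":1},{"translation":[0,-0.0001,0.002],"angular":[-1.2,0,0],"hand":1},{"translation":[0,-0.0002,0.002],"angular":[-1.2,0,0],"hand":1},{"translation":[0,0,0],"angular":[0,0,0],"hand":1},{"translation":[0,0,0],"angular":[0,0,0],"hand":1}]'
python3 - <<'E'
from h import *
c=cov(82.3,52,43,2.2,17.5);c=cov(82.3,51,43,0,17.5)
E
```

```text
clock: 30.35
position: [0.6241, -0.1137, 0.073]
ee_rot: [-0.015, 0.705, 0.709, -0.014]
contact_force: [-3.6, -1.0, 1.4]
width: 0.0089
gripper_force: 109.2
TCP 624.1 -113.7 72.9
turn [-0.16 -0.03 -0.1 ] n 1 shift [0.  0.  0.1] n 1
TCP 623.3 -113.7 68.5
turn [-2.36 -0.05 -0.1 ] n 1 shift [ 0.  -0.7  4.5] n 1
```

```bash
python3 -m handwheel '[{"translation":[0,-0.0003,0.0023],"angular":[-1.15,0,0],"hand":1},{"translation":[0,-0.0003,0.0023],"angular":[-1.15,0,0],"hand":1},{"translation":[0,0,0],"angular":[0,0,0],"hand":1},{"translation":[0,0,0.0008],"angular":[0,0,0],"hand":1},{"translation":[0,0,0],"angular":[0,0,0],"hand":1},{"translation":[0,0,0],"angular":[0,0,0],"hand":1}]'
python3 - <<'E'
from h import *
c=cov(82.3,51,43,0,17.5)
E
```

```text
clock: 30.85
position: [0.6233, -0.1137, 0.0694]
ee_rot: [-0.001, 0.705, 0.71, -0.0]
contact_force: [-6.3, 0.9, 10.6]
width: 0.0091
gripper_force: 110.7
TCP 623.3 -113.7 68.5
turn [-0.08 -0.03 -0.08] n 1 shift [0.1 0.1 0.9] n 1
```

```bash
python3 -m handwheel '[{"translation":[0,0,0],"angular":[0,0,0],"hand":0.6},{"translation":[0,0,0],"angular":[0,0,0],"hand":0.6},{"translation":[0,0,0],"angular":[0,0,0],"hand":0.6},{"translation":[0,0,-0.02],"angular":[0,0,0],"hand":0.6},{"translation":[0,0,-0.04],"angular":[0,0,0],"hand":0.5},{"translation":[0,0,-0.04],"angular":[0,0,0],"hand":0.3},{"translation":[0,0,0],"angular":[0,0,0],"hand":0.3},{"translation":[0.036,0,0],"angular":[0,0,-1.5],"hand":0.3},{"translation":[0.036,0,0],"angular":[0,0,-1.5],"hand":0.3}]'
python3 -m handwheel '[{"translation":[0.036,0.001,0],"angular":[0,0,-0.4],"hand":0.3},{"translation":[0.036,0.001,0],"angular":[0,0,0],"hand":0.3},{"translation":[0.036,0.002,0],"angular":[0,0,0],"hand":0.3},{"translation":[0.036,0.002,0],"angular":[0,0,0],"hand":0.3},{"translation":[0.036,0.002,0],"angular":[0,0,0],"hand":0.3},{"translation":[0,0,0],"angular":[0,0,0],"hand":0.3},{"translation":[0,0,0],"angular":[0,0,0],"hand":0.3},{"translation":[0,0,0],"angular":[0,0,0],"hand":0.3}]'
python3 - <<'E'
from h import *
c=plan(623.5,143.9,100,93.9)
im=manip.get_image("top");cv2.imwrite("pics/top9.png",im[:,:,::-1]); crop(im,215,95,215,130,3.7,"c11")
E
```

```text
clock: 31.6
position: [0.624, -0.0428, 0.1682]
ee_rot: [0.001, 0.687, 0.727, 0.001]
contact_force: [-0.6, 0.6, -0.6]
width: 0.0601
gripper_force: 0.0
clock: 32.27
position: [0.619, 0.1382, 0.1671]
ee_rot: [0.0, 0.683, 0.73, -0.0]
contact_force: [-0.4, 0.2, -0.2]
width: 0.0598
gripper_force: 0.0
turn [-0.    0.   -0.05] n 1 shift [ 5.4  4.8 67.1] n 2
```

View pics/c11.png

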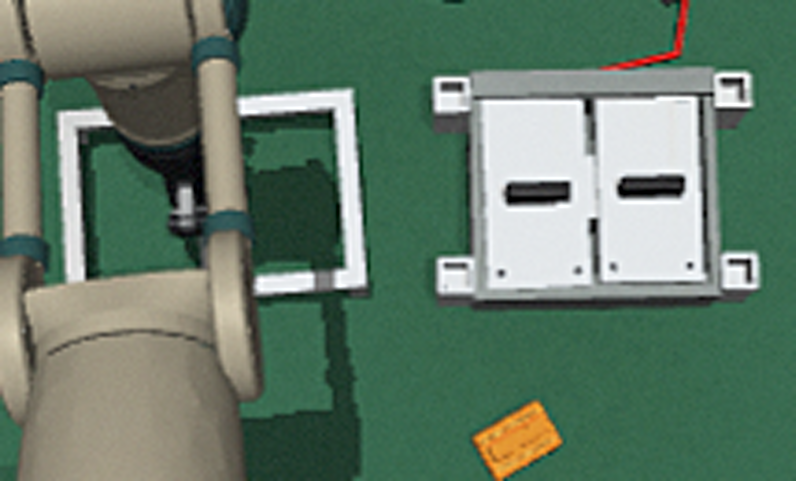

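Both covers are locked side by side, with handles at crop (537,192) and (651,186). The gripper is over the frame handle, so I'll grasp it.

```bash
python3 -m handwheel '[{"translation":[0.0054,0.005,0.035],"angular":[0,0,0],"hand":0.4},{"translation":[0,0,0.035],"angular":[0,0,0],"hand":0.4},{"translation":[0,0,0.03],"angular":[0,0,0],"hand":0.5},{"translation":[0,0,0],"angular":[0,0,0],"hand":0.5},{"translation":[0,0,0],"angular":[0,0,0],"hand":0.5},{"translation":[0,0,0],"angular":[0,0,0],"hand":0.5}]' 120
python3 - <<'E'
from h import *
c=plan(623.5,143.9,61,93.9)
E
```

```text
clock: 32.82
position: [0.625, 0.1432, 0.069]
ee_rot: [0.001, 0.684, 0.73, 0.001]
contact_force: [-0.4, -0.6, 0.0]
width: 0.0428
gripper_force: 0.0
turn [ 0.16 -0.05 -0.19] n 1 shift [ 0.8 -1.5  8. ] n 1
```

```bash
python3 -m handwheel '[{"translation":[0.0005,-0.001,0.007],"angular":[0.1,0,0],"hand":0.5},{"translation":[0,0,0],"angular":[0,0,0],"hand":0.5},{"translation":[0,0,0],"angular":[0,0,0],"hand":1},{"translation":[0,0,0],"angular":[0,0,0],"hand":1},{"translation":[0,0,0],"angular":[0,0,0],"hand":1},{"translation":[0,0,0],"angular":[0,0,0],"hand":1},{"translation":[0,0,0],"angular":[0,0,0],"hand":1},{"translation":[0,0,0],"angular":[0,0,0],"hand":1}]' 120
python3 -m handwheel '[{"translation":[0,0,-0.02],"angular":[0,0,0],"hand":1},{"translation":[0,0,-0.03],"angular":[0,0,0],"hand":1},{"translation":[0,0,-0.03],"angular":[0,0,0],"hand":1},{"translation":[0,0,-0.03],"angular":[0,0,0],"hand":1},{"translation":[0,0,-0.02],"angular":[0,0,0],"hand":1},{"translation":[0,0,0],"angular":[0,0,0],"hand":1},{"translation":[0,0,0],"angular":[0,0,0],"hand":1}]'
python3 - <<'E'
from h import *
c=plan(631.4,-156.6,190,90.5)
E
```

```text
clock: 33.48
position: [0.6227, 0.1447, 0.0617]
ee_rot: [-0.0, 0.683, 0.73, 0.0]
contact_force: [-1.4, -1.1, 5.2]
width: 0.0094
gripper_force: 118.1
clock: 34.07
position: [0.6226, 0.1446, 0.1902]
ee_rot: [-0.001, 0.683, 0.73, -0.0]
contact_force: [0.9, -0.4, -5.7]
width: 0.0091
gripper_force: 118.6
turn [-0.07 -0.04  3.31] n 1 shift [-3.012e+02  6.200e+00  2.000e-01] n 8
```

```bash
python3 -m handwheel '[{"translation":[0,0,0],"angular":[0,0,1.6],"hand":1},{"translation":[-0.015,0,0],"angular":[0,0,1.7],"hand":1},{"translation":[-0.03,0.0006,0],"angular":[0,0,0],"hand":1},{"translation":[-0.033,0.0006,0],"angular":[0,0,0],"hand":1},{"translation":[-0.033,0.0006,0],"angular":[0,0,0],"hand":1},{"translation":[-0.033,0.0006,0],"angular":[0,0,0],"hand":1},{"translation":[-0.033,0.0006,0],"angular":[0,0,0],"hand":1},{"translation":[-0.033,0.0006,0],"angular":[0,0,0],"hand":1},{"translation":[-0.033,0.0006,0],"angular":[0,0,0],"hand":1}]'
python3 -m handwheel '[{"translation":[-0.03,0.0006,0],"angular":[0,0,0],"hand":1},{"translation":[-0.02,0.0006,0],"angular":[0,0,0],"hand":1},{"translation":[-0.008,0,0],"angular":[0,0,0],"hand":1},{"translation":[0,0,0],"angular":[0,0,0],"hand":1},{"translation":[0,0,0],"angular":[0,0,0],"hand":1},{"translation":[0,0,0],"angular":[0,0,0],"hand":1}]'
python3 - <<'E'
from h import *
c=plan(631.4,-156.6,140,90.5)
s,M=tool();p=s["position"];print(M.as_matrix().round(3))
for n in("top","side"):cv2.imwrite(f"pics/{n}10.png",manip.get_image(n)[:,:,::-1])
C=np.array([[79,117,54],[79,-117,54],[-79,-117,54],[-79,117,54]])/1000
X=M.apply([0,1,0]); Z=-M.apply([0,0,1]); Y=np.cross(Z,X)
W=p-Z*.0617+C@np.array([X,Y,Z])
for n in("top","side"):
    q=proj(n,W).round(1);print(n,q.tolist())
    g=cv2.imread(f"pics/{n}10.png",0)
    for a,(u,v) in enumerate(q):
        u0,v0=int(u)-5,int(v)-5; print(a,"origin",u0,v0);print(g[v0:v0+11,u0:u0+11])
E
```

```text
clock: 34.82
position: [0.6274, -0.1003, 0.187]
ee_rot: [-0.003, 0.704, 0.71, -0.002]
contact_force: [0.2, -0.4, -5.0]
width: 0.0096
gripper_force: 118.4
clock: 35.32
position: [0.6305, -0.1548, 0.1891]
ee_rot: [-0.002, 0.704, 0.71, -0.0]
contact_force: [0.2, -0.2, -5.5]
width: 0.0093
gripper_force: 118.4
turn [-0.22 -0.16  0.04] n 1 shift [-1.8  0.9 49.1] n 2
[[-0.009  1.    -0.004]
 [ 1.     0.009  0.003]
 [ 0.003 -0.004 -1.   ]]
top [[334.6, 105.4], [422.9, 104.1], [425.5, 162.8], [335.8, 164.2]]
0 origin 329 100
[[ 72  75  75  72  72  73  76  73  72  71  73]
 [ 72  73  75  72  73  74  72  74  70  74  76]
 [ 75  73  70  74  69  76  75  74  70  72  75]
 [ 69  75  74  74  73  74  70  71  67  70  67]
 [ 74  75  76  76  72  71  72  69  79  77  81]
 [ 71  73  72  70  71  91 134 155 167 189 191]
 [ 69  77  74  72  66 105 187 225 218 213 213]
 [ 73  73  74  74  62 101 175 216 209 206 207]
 [ 73  73  70  70  63 100 180 217 210 204 205]
 [ 71  70  73  75  63 101 178 216 208 207 211]
 [ 75  68  72  77  65 100 180 218 208 210 216]]
1 origin 417 99
[[119 122 121 124 126 130 125 100  69 102 14
[... 3051 characters left out ...]
04 109 114 120 117 117]
 [ 85  82  92  94  99 102 109 109 115 119 121]
 [ 86  88  93 102  98 107 109 108 111 122 123]
 [ 83  90  95  98  96 104 111 113 114 119 122]]
3 origin 309 137
[[249 254 247 221 163 126 220 244 245 244 242]
 [253 248 248 246 236 214 229 242 244 245 247]
 [230 252 250 247 247 248 247 246 248 254 246]
 [126 211 243 250 248 248 251 248 236 228 173]
 [ 91 102 162 220 244 248 236 214 153  86  81]
 [ 96  96  90 117 180 209 156 123  95  84  93]
 [ 94 100 103  91 101 132  91  82  89  92 104]
 [ 97  96 102 102  99  93  91  96  99 102  88]
 [ 89  96  96  94 104  96  97  89  89  78  48]
 [ 90  94  94  97 104  99  95 104  82  28   0]
 [ 83  95  96  94  91  96  96 104  83  29   3]]
```

The held frame matches the prediction to 0.1 px across. In x it sits about 0.5 px (1.2 mm) farther out, which is the same camera bias I saw with the covers. So I'll aim the TCP at x = 630.2, y = -156.7.

```bash
python3 -m handwheel '[{"translation":[-0.0015,0,0.02],"angular":[-0.2,-0.1,0],"hand":1},{"translation":[0,0,0.02],"angular":[0,0,0],"hand":1},{"translation":[0,0,0.014],"angular":[0,0,0],"hand":1},{"translation":[0,0,0],"angular":[0,0,0],"hand":1},{"translation":[0,0,0],"angular":[0,0,0],"hand":1},{"translation":[0,0,0],"angular":[0,0,0],"hand":1},{"translation":[0,0,0],"angular":[0,0,0],"hand":1}]'
python3 - <<'E'
from h import *
c=plan(630.2,-156.7,130,90.5)
E
```

```text
clock: 36.0
position: [0.6324, -0.1579, 0.138]
ee_rot: [0.002, 0.704, 0.71, 0.001]
contact_force: [0.3, 0.2, -5.3]
width: 0.0088
gripper_force: 118.2
turn [0.28 0.12 0.04] n 1 shift [ 1.2 -2.2  8. ] n 1
```

```bash
python3 -m handwheel '[{"translation":[0.001,-0.0018,0.006],"angular":[0.2,0.1,0],"hand":1},{"translation":[0,0,0],"angular":[0,0,0],"hand":1},{"translation":[0,0,0],"angular":[0,0,0],"hand":1},{"translation":[0,0,0],"angular":[0,0,0],"hand":1},{"translation":[0,0,0],"angular":[0,0,0],"hand":1}]'
python3 - <<'E'
from h import *
c=plan(630.2,-156.7,126,90.5)
E
```

```text
clock: 36.42
position: [0.6295, -0.1571, 0.1305]
ee_rot: [-0.001, 0.704, 0.71, -0.0]
contact_force: [0.7, -0.7, -5.0]
width: 0.0088
gripper_force: 118.3
turn [-0.07 -0.03 -0.  ] n 1 shift [0.4 0.7 4.5] n 1
```

Now it's well aligned; I'll lower it in steps and watch the force.

```bash
python3 -m handwheel '[{"translation":[0.0003,0.0005,0.004],"angular":[0,0,0],"hand":1},{"translation":[0,0,0.003],"angular":[0,0,0],"hand":1},{"translation":[0,0,0.003],"angular":[0,0,0],"hand":1},{"translation":[0,0,0],"angular":[0,0,0],"hand":1},{"translation":[0,0,0],"angular":[0,0,0],"hand":1}]'
```

```text
clock: 36.83
position: [0.6296, -0.1566, 0.1198]
ee_rot: [-0.001, 0.704, 0.71, -0.001]
contact_force: [0.3, -0.5, -5.6]
width: 0.0094
gripper_force: 118.5
```

```bash
python3 -m handwheel '[{"translation":[0,0,0.005],"angular":[0,0,0],"hand":1},{"translation":[0,0,0.004],"angular":[0,0,0],"hand":1},{"translation":[0,0,0],"angular":[0,0,0],"hand":1},{"translation":[0,0,0],"angular":[0,0,0],"hand":1}]'
python3 -m handwheel '[{"translation":[0,0,0.004],"angular":[0,0,0],"hand":1},{"translation":[0,0,0.003],"angular":[0,0,0],"hand":1},{"translation":[0,0,0],"angular":[0,0,0],"hand":1},{"translation":[0,0,0],"angular":[0,0,0],"hand":1}]'
```

```text
clock: 37.17
position: [0.6295, -0.1565, 0.1107]
ee_rot: [-0.001, 0.704, 0.71, -0.001]
contact_force: [0.2, 1.0, -4.9]
width: 0.0091
gripper_force: 118.4
clock: 37.5
position: [0.6296, -0.1566, 0.1039]
ee_rot: [-0.001, 0.704, 0.71, -0.001]
contact_force: [0.3, 0.5, -5.4]
width: 0.0092
gripper_force: 118.5
```

```bash
python3 -m handwheel '[{"translation":[0,0,0.002],"angular":[0,0,0],"hand":1},{"translation":[0,0,0.0005],"angular":[0,0,0],"hand":1},{"translation":[0,0,0],"angular":[0,0,0],"hand":1},{"translation":[0,0,0],"angular":[0,0,0],"hand":1}]'
python3 -m handwheel '[{"translation":[0,0,0],"angular":[0,0,0],"hand":0.6},{"translation":[0,0,0],"angular":[0,0,0],"hand":0.6},{"translation":[0,0,0],"angular":[0,0,0],"hand":0.6},{"translation":[0,0,-0.015],"angular":[0,0,0],"hand":0.6},{"translation":[0,0,-0.04],"angular":[0,0,0],"hand":0.5},{"translation":[0,0,-0.04],"angular":[0,0,0],"hand":0.5},{"translation":[0.03,0,-0.02],"angular":[0,0,0],"hand":0.5},{"translation":[0.04,0,0],"angular":[0,0,0],"hand":0.5},{"translation":[0.04,0,0],"angular":[0,0,0],"hand":0.5},{"translation":[0.04,0,0],"angular":[0,0,0],"hand":0.5}]'
python3 -m handwheel '[{"translation":[0.04,0,0],"angular":[0,0,0],"hand":0.5},{"translation":[0.04,0,0],"angular":[0,0,0],"hand":0.5},{"translation":[0.04,0,0],"angular":[0,0,0],"hand":0.5},{"translation":[0.03,0,0],"angular":[0,0,0],"hand":0.5},{"translation":[0,0,0],"angular":[0,0,0],"hand":0.5},{"translation":[0,0,0],"angular":[0,0,0],"hand":0.5}]'
python3 - <<'E'
from h import *
a=manip.get_image("top")[90:200,310:450]; b=manip.get_image("side")[70:180,260:400]
v=cv2.resize(np.hstack([a,b]),None,fx=2.85,fy=2.85,interpolation=cv2.INTER_CUBIC); cv2.imwrite("pics/c12.png",v[:,:,::-1])
E
```

```text
clock: 37.83
position: [0.6299, -0.1567, 0.1019]
ee_rot: [-0.001, 0.704, 0.71, -0.0]
contact_force: [0.1, -0.1, -5.2]
width: 0.0093
gripper_force: 118.6
clock: 38.67
position: [0.6293, -0.0057, 0.2188]
ee_rot: [0.001, 0.705, 0.71, 0.001]
contact_force: [0.1, 0.1, 0.2]
width: 0.0424
gripper_force: 0.0
clock: 39.17
position: [0.6275, 0.145, 0.2177]
ee_rot: [-0.0, 0.703, 0.711, 0.0]
contact_force: [-0.3, 0.7, 0.4]
width: 0.0432
gripper_force: 0.0
```

View pics/c12.png

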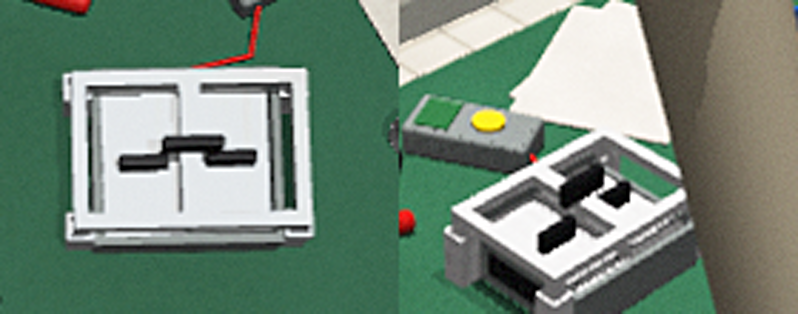

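The frame sits on the carrier in both views, its outer corners in the top view at about (73,72), (306,68), (313,236) and (74,243). I'll check its seating height numerically.

```bash
python3 - <<'E'
from h import *
im=manip.get_image("top");g=cv2.cvtColor(im,cv2.COLOR_RGB2GRAY)
C=np.array([[79,117,94],[79,-117,94],[-79,-117,94],[-79,117,94]])/1000
y=np.radians(.5);Rz=np.array([[np.cos(y),-np.sin(y),0],[np.sin(y),np.cos(y),0],[0,0,1]])
q=proj("top",C@Rz.T+[.6310,-.1567,0]);print(q.round(1).tolist())
# edge positions along the middle of each bar
t=lambda a,f:np.round(a,0)
print("left edge, row 140:",g[140,330:342],"right edge, row 140:",g[140,414:424])
print("top edge, col 370:",g[108:120,370],"bottom edge col 370:",g[162:176,370])
E
```

```text
[[334.5, 114.9], [416.9, 113.7], [419.0, 168.5], [335.6, 169.8]]
left edge, row 140: [ 72  73  75  76  54 171 245 234 235 244 210  36] right edge, row 140: [242 235 234 244 172  76  88  93  90  92]
top edge, col 370: [ 90  91  88  92  83  89 187 243 233 236 241 148] bottom edge col 370: [230 229 230 232 231 234 236 183  74 141 162 161 161 123]
```

```bash
python3 -c "
from rig import manip
print(manip.sign_off())"
```

```text
the job is handed in; nothing more can be done
None
```

I packed the three modules into the carrier, locked both covers over them, seated the stacking frame in the corner sockets, and handed the job in at about 39 s; the sign-off returned no verdict.

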